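# Fit the oil pickup into the sump under its baffle

## Task

Fit the oil pickup into the engine sump: tip it toe-down, feed its long strainer foot through the baffle window and under the slotted end of the baffle, then right it so that it stands upright, foot flat on the pan floor, square to the pan, mid-width in the window and close to the window's slotted-end edge. Let go of it, then swing the hinged baffle flap fully shut behind the riser. Do not force the pickup hard against the sump, and leave the other parts where they are.

Things in the scene. Friction and masses are not known exactly. Their poses are not given: they have to be found in the camera images.
- sump: Fixed aluminium oil sump, open side up, in a flat nest. Origin: centre of the nest's underside, on the bench; z up; -x is the end whose baffle has long black slots, +x the flap end, nearest the robot. 330 x 230 overall, rim 94 high. Inner floor at z 16, flat, clear over x -139..139, y -89..89. A baffle plate, z 78 to 82, roofs the whole inside (62 clear below it) but for its window.
- window (a point): Centre of the rectangular baffle window, at the baffle's top face: (48, 0, 82) mm in the sump frame, axes as the sump's. Window: sump x +1 (slotted-end edge) to +95 (hinge edge), y -38 to +38. It is the only way in.
- seat (a point): Where the fitted pickup's origin belongs: on the pan floor at (23, 0, 16) mm in the sump frame, axes as the sump's; the pickup then points the same way (toe to the sump's -x). At sump x 16 the riser meets the window's slotted-end edge; beyond x 30 the shut flap would foul the riser.
- pickup: Loose black moulded oil pickup, about 0.28 kg, L-shaped like a boot, standing on its foot. Origin: foot underside, below the riser's axis; z up the riser, -x to the toe. Foot 120 long (x -102 toe to +18 heel), 56 wide, 20 thick. Riser 30 (x) x 28 (y), flat-sided to z 122, then a 38 x 34 collar (to z 128) and a round spigot, 26 across, to z 145. Grip it across its y faces at z about 104.
- pickup_toe (a point): Middle of the pickup's front lower edge, (-102, 0, 0) mm in its frame. The foot is longer than the window: it passes only tipped toe-down by about 40 degrees (riser's top leaning to the toe side), the tilt being taken off while the toe slides under the baffle.
- flap (a joint): Steel flap, 50 long x 72 wide x 3 thick, 6 mm lip on its free edge, hinged along y on the window's +x edge. Angle: 0 shut (level, reaching 50 mm from the hinge to -x), 1.57 upright, starts folded back at 2.1 to 2.3 (its stop). Friction holds it between about 1.3 and 1.85; below that it drops shut slowly, above it falls back. Pushed from its +x side towards -x it tips over.
- flap_hinge (a point): Middle of the flap's hinge line: sump frame (95, 0, 82) mm.
- flap_edge (a point): Middle of the flap's free edge, 50 mm from the hinge line; moves with the flap.
- outlet: Bystander: aluminium coolant outlet elbow standing on its flange, 78 x 58 base, 85 high. It and the pickup may change places between the left and right of the sump.
- piston_a: Bystander: aluminium piston, 77 diameter, 52 high.
- piston_b: Bystander: aluminium piston, 77 diameter, 52 high.
- conrod: Bystander: steel connecting rod lying flat, about 175 long, 22 thick.
- sprocket: Bystander: flat steel cam sprocket, 97 diameter, 14 thick.
- filter: Bystander: white spin-on oil filter standing up, 68 diameter, 88 high.
- spanner: Bystander: steel spanner lying flat, 190 long.

How it is judged (in metres and radians):
On the way:
1. the pickup stands upright in the pan, toe under the baffle, let go (angle between pickup's own z axis and vertical below 0.06 rad and z of pickup in the frame of sump below 0.021 m and x of pickup_toe in the frame of sump below -0.06 m and horizontal distance between pickup and sump below 0.045 m and contact force between the fingers and pickup below 0.2 N), for 0.2 s.
At the end, for the whole second after the job is handed in: Pickup at rest in the sump: upright (0.06 rad), foot on the pan floor (4 mm), square (0.17 rad), toe under the slotted end of the baffle, riser within 14 mm of mid-width, origin at sump x 10 to 34 mm; flap shut (0.06 rad) (angle between pickup's own z axis and vertical below 0.06 rad and z of pickup in the frame of sump between 0.013 and 0.02 m and x of pickup in the frame of sump between 0.01 and 0.034 m and y of pickup in the frame of sump between -0.014 and 0.014 m and x of pickup_toe in the frame of sump below -0.06 m and angle between the x axis of pickup and the x axis of sump, either way round below 0.17 rad and value of joint flap below 0.06 rad and linear speed of pickup below 0.02 m/s); the robot touches nothing.
It fails at once if the pickup is forced against the sump with more than 60 N (contact force between pickup and sump above 60 N).
It fails at once if a bystander is moved by more than 30 mm (distance of any of outlet, piston_a, piston_b, conrod, sprocket, filter, spanner from where it was at the start of the episode above 0.03 m).
It also fails if it takes over 61 s, if anything falls off the work surface, if the arm or the gripper's body presses on something with over 40 N, if the wrist force passes 120 N, or if a joint passes its speed limit or range.

## Robot

A 6-joint arm with a two-finger parallel gripper is mounted at the origin on the work surface. World frame = base frame: x ahead of the robot, y to its left, z up, the work surface at z = 0. Lengths are in m, angles in degrees, forces in N, time in s.
With the tool pointing down it reaches from about 0.4 to 0.825 m from the base axis. Payload 7 kg.
Tool frame: the origin (TCP) lies between the finger pads; the fingertips stand 25 mm ahead of it and the grasp point (between the pads) lies 6 mm ahead of it; z points along the fingers, y is the line along which they close (so a half turn about z gives the same grasp; the last joint's range is limited). The gripper opens to 88 mm and grips with 3 to 60 N. Pads are 19 mm wide; open, the fingers measure 130 mm over their backs; the gripper's body (78 mm by 193 mm) begins 47 mm behind the grasp point.
Start: joints at [84.975, 20.546, 0.682, 0, -70.136, -16.507], TCP at [0.248, 0.628, 0.252] pointing down, gripper open.
Joint ranges: [-176.03, 176.03], [-82.01, 121.73], [-58.28, 71.71], [-173.87, 95.51], [-174.79, -0.11], [-173.66, 173.66]. Speed limits (degrees/s): [136.94, 136.94, 172.46, 180, 180, 180].

## Interface

Orientations are given as [roll, pitch, yaw] about the fixed x, y, z axes, in that order (R = Rz(yaw) Ry(pitch) Rx(roll)).
In Python, from plant import ctrl gives the robot as it stands.
- The arm moves only by the shell command python3 drive.py FILE, which reads ROWS from the file FILE. ROWS is a JSON list of rows, 1 to 8 of them, each an object with the fields tx, ty, tz (the shift in mm), turn (a turn about the tool's z in units of 5 degrees), finger_gap (the finger opening in m); a field left out counts as zero (the opening has to be given); each row is the pose to reach, as a shift and turn from the pose commanded when the command began, along the tool's axes at that moment; what a row does not reach only later rows make up. A row lasts 1/8 s, in which the tool goes at most 0.0625 m and 10.7 degrees, less where a joint would pass 70% of its speed; a pose out of reach is approached as far as the arm can. The fingers move at their own pace and stop on an object; the grip force is fixed at half the most. Time passes only in rows, so rows that do not move let the fingers close. It prints the time, the measured TCP pose, the force, the opening and the grip force at its end. Input that does not fit is refused with a message, and nothing moves.
- ctrl.get_obs(): the state, without advancing time (a new reading comes with each control period).
- ctrl.snapshot(name): name is "scene" or "top"; returns a dict with "frame" (400x640x3 uint8, red, green, blue), "z_map" (400x640 float32, m along the optical axis (not along the pixel's ray), 0 where there is no reading), "fovy" (degrees; the focal length in pixels is half the picture's height over the tangent of half this angle, whatever the lens; pixels are square), "cx", "cy" (the principal point, pixels), "R" (3x3) and "t" (3): a world point X has camera coordinates R X + t. Camera axes: x right, y down, z forward; pixel columns grow to the right and rows downward; lengths in m; the calibration is good to about 2 mm. A picture is of the moment at which its call begins.
- ctrl.close_job(): hands the job in; it is judged then, once.
The state is a dict: "clock": time; "joint_pos": joint angles; "qvel": joint speeds; "tau": joint torques, N m; "tool_pos": TCP position; "orientation": TCP orientation; "force": force on the tool from outside, world axes, zero at the start; "moment": the same for the moment, N m; "opening": finger opening in m; "gripper_force": force on a finger pad.
Only numpy, scipy, OpenCV 4.12 (cv2) and the standard library are available. Lean on these libraries where they do the work, as an engineer would, in place of code of your own. Each camera call takes 0.05 s, during which the arm holds its last target. There are 200 camera calls.

## Working session

There is one attempt and no reset: what is moved stays moved. The work goes in short steps, Python scripts to look and compute and a shell command to move; the robot and the scene stay as the last step left them, time stands still between calls to the robot, and variables do not carry over. Pictures are saved under pics/ and viewed, at most 10 in all, crops included, and the job is handed in when it is done.

```bash
ls -la; mkdir -p pics
cat > h.py <<'E'
import numpy as np,cv2
from plant import ctrl
def snap(n,save=None):
    s=ctrl.snapshot(n)
    s['f']=200/np.tan(np.radians(s['fovy'])/2)
    if save: cv2.imwrite('pics/'+save,cv2.cvtColor(s['frame'],cv2.COLOR_RGB2BGR))
    return s
def cloud(s):
    z=s['z_map'];v,u=np.mgrid[:z.shape[0],:z.shape[1]]
    c=np.stack([(u-s['cx'])/s['f']*z,(v-s['cy'])/s['f']*z,z],-1)
    return (c-np.array(s['t']))@np.array(s['R'])
def ray(s,u,v,h):
    R=np.array(s['R']);o=-R.T@np.array(s['t']);d=R.T@np.array([(u-s['cx'])/s['f'],(v-s['cy'])/s['f'],1])
    return o+d*(h-o[2])/d[2]
def proj(s,X):
    c=np.array(s['R'])@np.array(X)+np.array(s['t']);return c[0]/c[2]*s['f']+s['cx'],c[1]/c[2]*s['f']+s['cy']
E
python3 - <<'E'
from h import *
for n in('scene','top'):
    s=snap(n,n+'0.png');print(n,s['fovy'],s['cx'],s['cy'],np.round(s['R'],3).tolist(),np.round(s['t'],3), (s['z_map']>0).mean())
print(ctrl.get_obs())
E
```

```text
total 20
drwxr-xr-x  3 agent agent 4096 Nov 27 05:26 .
drwxr-xr-x 23 root  root  4096 Nov 27 05:26 ..
-rw-r--r--  1 agent agent   61 Jan  1  1970 drive.py
drwxr-xr-x  2 agent agent 4096 Nov 27 05:26 pics
-rw-r--r--  1 agent agent   43 Jan  1  1970 plant.py
3 plant.py
scene 42.32459401004211 321.0741051274367 200.7129483615218 [[0.277, 0.961, 0.001], [0.758, -0.217, -0.615], [-0.59, 0.171, -0.789]] [-0.15  -0.328  2.009] 0.99577734375
top 56.551668093670536 315.40547603963097 203.9107154309721 [[0.023, -0.999, 0.025], [-0.992, -0.026, -0.125], [0.126, -0.022, -0.992]] [-0.021  0.497  1.157] 0.99604296875
{'clock': 0.1, 'joint_pos': array([ 8.49747248e+01,  2.05862343e+01,  6.41356875e-01, -1.68519945e-02,
       -7.01350854e+01, -1.65057259e+01]), 'qvel': array([ 0.02139108, -0.11850878,  0.16413553,  0.06458839, -0.12031849,
        0.0109408 ]), 'tau': array([-4.31723483e-04, -5.84161699e+01,  2.93751490e+01,  7.01565027e+00,
        1.01857900e-02, -4.37059907e-05]), 'tool_pos': array([0.2476233 , 0.62753607, 0.25074924]), 'orientation': array([ 1.79918831e+02, -7.53009346e-03, -2.15367332e+01]), 'force': array([ 0.17401723, -0.76453752, -0.08996544]), 'moment': array([-0.00075938,  0.0509806 , -0.03778401]), 'gripper_force': 0.0, 'opening': 0.08756322151122142}
```
View pics/top0.png

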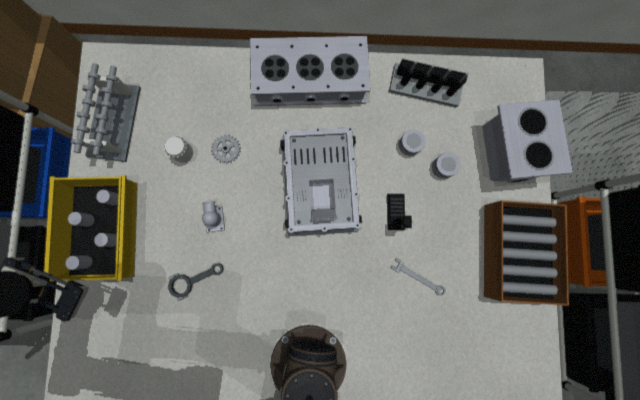

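View pics/scene0.png

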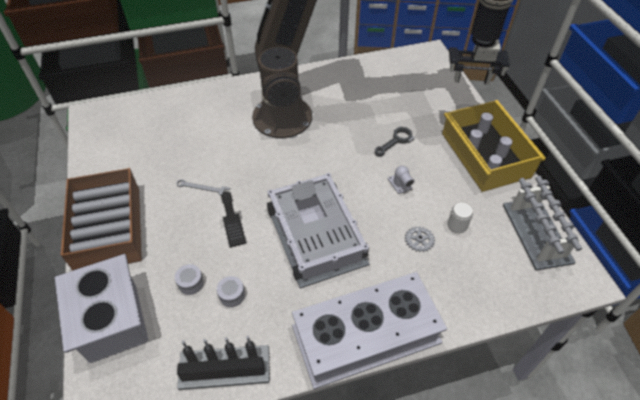

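The top view shows the sump centred near (321,180), with slots at the far end. The black pickup stands at (398,212) to its right, toe pointing away from the robot, and the outlet is on the left at (212,215). The scene view agrees, showing the pickup at (232,215). Next I measure them.

```bash
python3 - <<'E'
from h import *
s=snap('top');P=cloud(s)
def rect(m,P):
    p=P[m][:,:2].astype(np.float32)
    return cv2.minAreaRect(p)
# bench
v,u=np.mgrid[:400,:640]
roi=(u>265)&(u<380)&(v>115)&(v<245)
z=P[...,2]
print('bench',np.median(z[250:300,280:360]),np.std(z[250:300,280:360]))
rim=roi&(z>.086)&(z<.100)
lab=cv2.connectedComponentsWithStats(rim.astype(np.uint8))
k=1+np.argmax(lab[2][1:,4]);m=lab[1]==k
print('rim',rect(m,P),np.median(z[m]),m.sum())
roi=(u>375)&(u<425)&(v>180)&(v<242)
hsvv=s['frame'].max(-1)
pk=roi&(z>.01)&(hsvv<110)
print('pk',pk.sum())
foot=roi&(z>.014)&(z<.027); top=roi&(z>.11)
print('foot',rect(foot,P),foot.sum());print('top',rect(top,P),P[top].mean(0),z[top].max(),top.sum())
for n,b in (('top',(265,110,380,245)),('top',(375,180,425,242))):
    x0,y0,x1,y1=b;c=cv2.resize(cv2.cvtColor(s['frame'][y0:y1,x0:x1],cv2.COLOR_RGB2BGR),None,fx=4,fy=4,interpolation=2)
    cv2.imwrite(f'pics/c{x0}.png',c)
a=cv2.imread('pics/c265.png');b=cv2.imread('pics/c375.png');
o=np.zeros((600,800,3),np.uint8);o[:540,:460]=a;o[:248,470:670]=b;cv2.imwrite('pics/c.png',o)
E
```

```text
bench -0.0005991837606634693 0.08329951401699227
rim ((0.5697156190872192, -0.021306023001670837), (0.3244965672492981, 0.22513215243816376), 3.964824676513672) 0.09360767090092911 1927
pk 694
foot ((0.48286890983581543, -0.27178147435188293), (0.053323183208703995, 0.11846287548542023), 89.87518310546875) 422
top ((0.4068760871887207, -0.13511918485164642), (0.0413372628390789, 0.32467636466026306), 13.968995094299316) [ 0.43373735 -0.24972453  0.21249664] 1.2104104053355966 166
```

View pics/c.png

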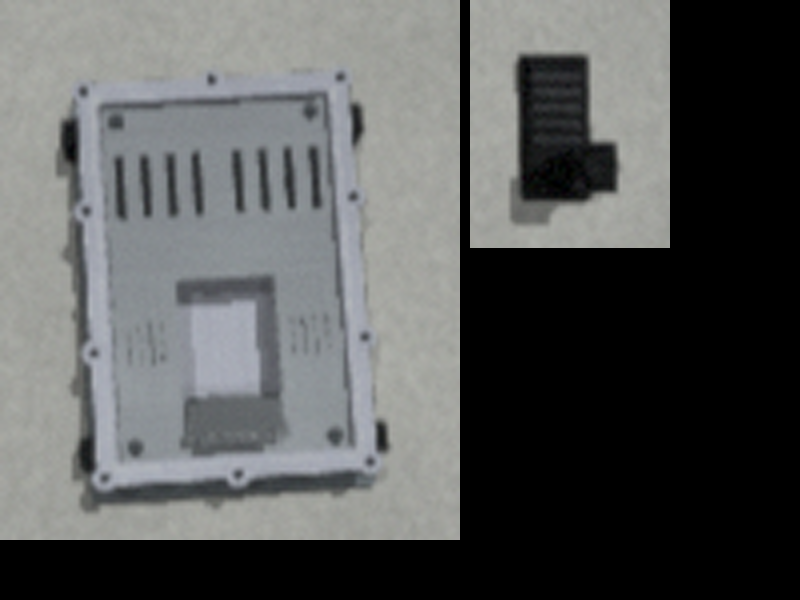

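The crop shows the sump yawed by about 4°, with the window clear and the flap folded back at its near (robot) end. The pickup is nearly square to the world axes. I move over while refining the measurements.

The rows are not in the units I measure in: shifts go in mm and turns go in units of 5 degrees. I convert before sending: 0.362 m is 362, 0.38 m is 380, -21.5 degrees is -4.3.

```bash
echo '[{"tx": 380,"ty": 362,"turn": -4.3,"finger_gap": 0.085},{"tx": 380,"ty": 362,"turn": -4.3,"finger_gap": 0.085},{"tx": 380,"ty": 362,"turn": -4.3,"finger_gap": 0.085},{"tx": 380,"ty": 362,"turn": -4.3,"finger_gap": 0.085},{"tx": 380,"ty": 362,"turn": -4.3,"finger_gap": 0.085},{"tx": 380,"ty": 362,"turn": -4.3,"finger_gap": 0.085},{"tx": 380,"ty": 362,"turn": -4.3,"finger_gap": 0.085},{"tx": 380,"ty": 362,"turn": -4.3,"finger_gap": 0.085}]' > next.json && python3 drive.py next.json
cat > plan.py <<'E'
# config space of pickup in sump xz plane: tilt th (toe-down), grip point at pickup (0,104)
import numpy as np
def poly():
    c=[(-102,0),(18,0),(18,20),(15,20),(15,122),(19,122),(19,128),(13,128),(13,145),(-13,145),(-13,128),(-19,128),(-19,122),(-15,122),(-15,20),(-102,20)]
    P=[]
    for a,b in zip(c,c[1:]+c[:1]):
        a,b=np.array(a,float),np.array(b,float);n=int(np.hypot(*(b-a)))+1
        P+=[a+(b-a)*i/n for i in range(n)]
    return np.array(P)
B=poly()
def place(ox,oz,th):
    c,s=np.cos(th),np.sin(th)   # toe (-x) goes down, top leans to -x
    return np.c_[ox+c*B[:,0]-s*B[:,1],oz+s*B[:,0]+c*B[:,1]]
def grip(ox,oz,th): return ox-np.sin(th)*104,oz+np.cos(th)*104
def clear(p):
    x,z=p.T
    d1=np.hypot(np.maximum(x-1,0),np.maximum(np.maximum(z-82,78-z),0))
    d2=np.hypot(np.maximum(95-x,0),np.maximum(np.maximum(z-82,78-z),0))
    return min(d1.min(),d2.min()),d1.min(),d2.min(),z.min()-16,x.min()+139
E
python3 - <<'E'
from h import *
s=snap('top');P=cloud(s);z=P[...,2]
d=np.linalg.norm(P[...,:2]-[.46,-.27],axis=-1)
for a,b in((.012,.027),(.135,.155),(.11,.155),(.03,.11)):
    m=(d<.11)&(z>a)&(z<b);p=P[m]
    print(a,m.sum(),p.mean(0),p.min(0),p.max(0),cv2.minAreaRect(p[:,:2].astype(np.float32)))
from plan import *
# toe-on-floor family: best clearance
for t in range(0,56,5):
    th=np.radians(t);best=[]
    for xt in range(-110,30,5):
        ox=xt+102*np.cos(th);oz=16+102*np.sin(th)
        best.append((round(clear(place(ox,oz,th))[0],1),xt))
    print(t,[b for b in best if b[0]>1.0])
E
```

```text
clock: 1.15
tool_pos: [0.4583, 0.1723, 0.2518]
orientation: [-180.0, -0.0, -0.0]
force: [1.0, 0.3, -1.0]
opening: 0.0851
gripper_force: 0.0
0.012 461 [ 0.4915704  -0.26859688  0.01849045] [ 0.42341291 -0.30127025  0.01206181] [ 0.54242638 -0.2451268   0.02637742] ((0.4829956293106079, -0.2719564139842987), (0.11829347163438797, 0.05559662729501724), 1.569494605064392)
0.135 76 [ 0.44062771 -0.27218244  0.14304923] [ 0.42819462 -0.28447215  0.13571754] [ 0.45494026 -0.25954024  0.14980624] ((0.4410422742366791, -0.2715982496738434), (0.026906166225671768, 0.02421310916543007), 7.700087070465088)
0.11 154 [ 0.44040529 -0.27058494  0.13479103] [ 0.42313138 -0.29032437  0.12170069] [ 0.45943434 -0.25593542  0.14980624] ((0.4412561058998108, -0.27314358949661255), (0.036087457090616226, 0.03454238921403885), 0.5510371923446655)
0.03 62 [ 0.43869318 -0.2609223   0.0701149 ] [ 0.42393538 -0.27471432  0.03149578] [ 0.45511347 -0.25890433  0.10293735] ((0.4371147155761719, -0.26208680868148804), (0.03397684544324875, 0.012253934517502785), 24.53209686279297)
0 [(np.float64(6.0), -80), (np.flo
[... 2581 characters left out ...]
), (np.float64(9.0), -20), (np.float64(12.5), -15), (np.float64(16.1), -10), (np.float64(19.6), -5), (np.float64(20.5), 0), (np.float64(17.0), 5), (np.float64(13.4), 10), (np.float64(9.9), 15), (np.float64(6.4), 20), (np.float64(2.8), 25)]
50 [(np.float64(3.8), -20), (np.float64(7.6), -15), (np.float64(11.4), -10), (np.float64(15.3), -5), (np.float64(19.1), 0), (np.float64(22.9), 5), (np.float64(22.7), 10), (np.float64(18.9), 15), (np.float64(15.0), 20), (np.float64(11.2), 25)]
55 [(np.float64(2.5), -15), (np.float64(6.6), -10), (np.float64(10.6), -5), (np.float64(14.7), 0), (np.float64(18.8), 5), (np.float64(22.9), 10), (np.float64(27.0), 15), (np.float64(23.6), 20), (np.float64(19.5), 25)]
```

```bash
echo '[{"tx": -17,"ty": 444,"finger_gap": 0.085},{"tx": -17,"ty": 444,"finger_gap": 0.085},{"tx": -17,"ty": 444,"finger_gap": 0.085},{"tx": -17,"ty": 444,"finger_gap": 0.085},{"tx": -17,"ty": 444,"finger_gap": 0.085},{"tx": -17,"ty": 444,"finger_gap": 0.085},{"tx": -17,"ty": 444,"finger_gap": 0.085},{"tx": -17,"ty": 444,"finger_gap": 0.085}]' > next.json && python3 drive.py next.json; echo '[{"finger_gap": 0.085}]' > next.json && python3 drive.py next.json
```

```text
clock: 2.2
tool_pos: [0.4397, -0.2731, 0.2508]
orientation: [180.0, 0.1, -0.3]
force: [-0.7, 0.5, -0.1]
opening: 0.0848
gripper_force: 0.0
clock: 2.33
tool_pos: [0.4402, -0.2702, 0.2511]
orientation: [-180.0, 0.1, -0.1]
force: [1.3, -0.4, 0.5]
opening: 0.0853
gripper_force: 0.0
```

In the tool's units: 0.141 m is 141, 0.11 m is 110.

```bash
echo '[{"ty": 2,"tz": 60,"finger_gap": 0.085},{"ty": 2,"tz": 110,"finger_gap": 0.085},{"ty": 2,"tz": 141,"finger_gap": 0.085},{"ty": 2,"tz": 141,"finger_gap": 0.085},{"ty": 2,"tz": 141,"finger_gap": 0.02},{"ty": 2,"tz": 141,"finger_gap": 0.02},{"ty": 2,"tz": 141,"finger_gap": 0.02},{"ty": 2,"tz": 141,"finger_gap": 0.02}]' > next.json && python3 drive.py next.json; echo '[{"finger_gap": 0.02},{"tz": -30,"finger_gap": 0.02},{"tz": -60,"finger_gap": 0.02},{"tz": -60,"finger_gap": 0.02},{"tz": -60,"finger_gap": 0.02}]' > next.json && python3 drive.py next.json
python3 - <<'E'
from h import *
s=snap('scene');z=s['z_map'];c=s['frame'][150:280,170:330]
cv2.imwrite('pics/l1.png',cv2.resize(cv2.cvtColor(c,cv2.COLOR_RGB2BGR),None,fx=4,fy=4,interpolation=2))
E
```

```text
clock: 3.32
tool_pos: [0.4409, -0.2719, 0.1112]
orientation: [180.0, -0.1, -0.0]
force: [0.6, -0.1, -0.7]
opening: 0.0503
gripper_force: 0.0
clock: 3.95
tool_pos: [0.4399, -0.2715, 0.1696]
orientation: [-180.0, 0.1, -0.1]
force: [0.5, 0.8, -2.9]
opening: 0.0334
gripper_force: 30.0
```

View pics/l1.png

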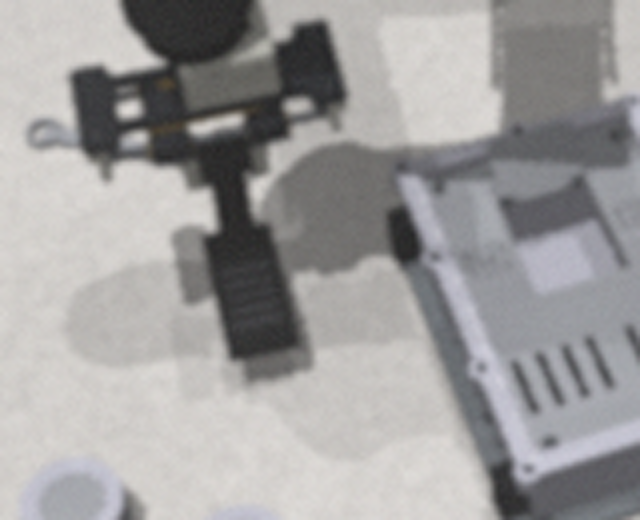

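The picture shows the pickup hanging level from the gripper, foot around pixel (260,290). The opening is 33 mm, so the fingers closed late, on the collar. I'll set it down and regrip lower.

```bash
python3 - <<'E'
from h import *
s=snap('top');P=cloud(s);z=P[...,2];d=np.linalg.norm(P[...,:2]-[.5,-.27],axis=-1)
m=(d<.06)&(z>.012)&(z<.09)&(s['frame'].max(-1)<100);p=P[m]
for x in np.arange(.44,.56,.015):
    q=p[abs(p[:,0]-x)<.0075]
    if len(q): print(round(x,3),len(q),np.median(q[:,2]),q[:,1].min(),q[:,1].max())
E
python3 - <<'E'
from h import *
s=snap('scene');P=cloud(s);z=P[...,2]
m=(abs(P[...,0]-.5)<.08)&(abs(P[...,1]+.27)<.05)&(z>.012)&(z<.12);p=P[m];print(m.sum())
for x in np.arange(.44,.58,.015):
    q=p[abs(p[:,0]-x)<.0075]
    if len(q): print(round(x,3),len(q),np.round([np.median(q[:,2]),q[:,2].min(),q[:,2].max(),q[:,1].min(),q[:,1].max()],3))
E
```

```text
621
0.44 37 [ 0.062  0.053  0.089 -0.304 -0.249]
0.455 149 [ 0.078  0.048  0.12  -0.303 -0.248]
0.47 64 [ 0.062  0.05   0.07  -0.304 -0.248]
0.485 68 [ 0.062  0.051  0.069 -0.303 -0.248]
0.5 69 [ 0.061  0.043  0.069 -0.304 -0.248]
0.515 74 [ 0.061  0.053  0.069 -0.302 -0.247]
0.53 86 [ 0.06   0.046  0.067 -0.303 -0.247]
0.545 66 [ 0.053  0.04   0.065 -0.302 -0.249]
```

In the tool's units: 0.041 m is 41, 0.04 m is 40.

```bash
echo '[{"tz": 30,"finger_gap": 0.02},{"tz": 40,"finger_gap": 0.02},{"tz": 41,"finger_gap": 0.06},{"tz": 41,"finger_gap": 0.06},{"tz": 41,"finger_gap": 0.06},{"tz": 59,"finger_gap": 0.06},{"tz": 59,"finger_gap": 0.06},{"tz": 59,"finger_gap": 0.02}]' > next.json && python3 drive.py next.json;echo '[{"finger_gap": 0.02},{"finger_gap": 0.02},{"finger_gap": 0.02},{"finger_gap": 0.02},{"finger_gap": 0.02},{"finger_gap": 0.02}]' > next.json && python3 drive.py next.json
```

```text
clock: 5.1
tool_pos: [0.4411, -0.272, 0.1123]
orientation: [180.0, -0.0, -0.0]
force: [-0.1, -0.3, -0.3]
opening: 0.0548
gripper_force: 0.0
clock: 5.85
tool_pos: [0.4409, -0.272, 0.112]
orientation: [180.0, -0.0, -0.0]
force: [-1.3, -1.3, 5.2]
opening: 0.0334
gripper_force: 30.0
```

```bash
echo '[{"finger_gap": 0.05},{"finger_gap": 0.05},{"tz": 6,"finger_gap": 0.05},{"tz": 6,"finger_gap": 0.02},{"tz": 6,"finger_gap": 0.02},{"tz": 6,"finger_gap": 0.02},{"tz": 6,"finger_gap": 0.02},{"tz": 6,"finger_gap": 0.02}]' > next.json && python3 drive.py next.json;echo '[{"finger_gap": 0.02},{"finger_gap": 0.02}]' > next.json && python3 drive.py next.json
```

```text
clock: 6.85
tool_pos: [0.4406, -0.2718, 0.1055]
orientation: [-180.0, 0.0, -0.0]
force: [-0.1, -0.3, -1.8]
opening: 0.0329
gripper_force: 30.0
clock: 7.1
tool_pos: [0.4407, -0.2718, 0.1055]
orientation: [-180.0, 0.0, -0.0]
force: [0.6, -0.5, -2.4]
opening: 0.0333
gripper_force: 30.0
```

In the tool's units: -0.2526 m is -252.6, 0.159 m is 159, -4 degrees is -0.8.

```bash
echo '[{"tz": -60,"finger_gap": 0.02},{"tz": -110,"finger_gap": 0.02},{"tx": 159,"ty": -252.6,"tz": -110,"turn": -0.8,"finger_gap": 0.02},{"tx": 159,"ty": -252.6,"tz": -110,"turn": -0.8,"finger_gap": 0.02},{"tx": 159,"ty": -252.6,"tz": -110,"turn": -0.8,"finger_gap": 0.02},{"tx": 159,"ty": -252.6,"tz": -110,"turn": -0.8,"finger_gap": 0.02},{"tx": 159,"ty": -252.6,"tz": -110,"turn": -0.8,"finger_gap": 0.02},{"tx": 159,"ty": -252.6,"tz": -110,"turn": -0.8,"finger_gap": 0.02}]' > next.json && python3 drive.py next.json;echo '[{"finger_gap": 0.02},{"finger_gap": 0.02}]' > next.json && python3 drive.py next.json
cat >> h.py <<'E'
S=np.array([.5697,-.0213]);YAW=np.radians(180+3.96)
def tosump(P):
    c,s=np.cos(YAW),np.sin(YAW);d=P-np.array([*S,0]);return np.stack([c*d[...,0]+s*d[...,1],-s*d[...,0]+c*d[...,1],d[...,2]],-1)
def tcp():
    o=ctrl.get_obs();p=tosump(o['tool_pos'])*1000;return p,o
def rep(s=None):
    p,o=tcp();print('tcp sump mm',np.round(p,1),'force sump',np.round(tosump(o['force']+np.array([*S,0])),1),'mom',np.round(o['moment'],2),'open',round(o['opening'],4))
E
python3 - <<'E'
from h import *
rep()
s=snap('scene','l2.png');q=tosump(cloud(s))*1000
dark=s['frame'].max(-1)<70
g,_=tcp()
m=dark&(abs(q[...,1]-g[1])<35)&(q[...,2]<g[2]-30)&(q[...,2]>84)&(q[...,0]<g[0]+30)&(q[...,0]>g[0]-140)
p=q[m];print(m.sum())
for x in np.arange(-140,-20,15):
    k=p[abs(p[:,0]-x)<7.5]
    if len(k):print(x,len(k),np.round([np.median(k[:,2]),k[:,2].min(),k[:,2].max(),k[:,1].min(),k[:,1].max()],1))
# rim inner wall profile at far end, y around 0
t=snap('top');r=tosump(cloud(t))*1000
k=(abs(r[...,1]-60)<15)&(r[...,0]<-110)&(r[...,0]>-175);o=np.argsort(r[k][:,0]);print(np.round(r[k][o][::4][:,[0,2]]).astype(int).tolist())
E
```

```text
clock: 8.1
tool_pos: [0.6012, -0.0163, 0.2146]
orientation: [-180.0, 0.0, 4.2]
force: [-0.8, -0.5, -2.5]
opening: 0.0329
gripper_force: 30.0
clock: 8.35
tool_pos: [0.5992, -0.0201, 0.2155]
orientation: [180.0, 0.0, 3.9]
force: [-0.1, -0.1, -2.3]
opening: 0.0336
gripper_force: 30.0
tcp sump mm [-29.5   0.8 215.5] force sump [ 0.1  0.1 -2.3] mom [-0.1   0.05 -0.03] open 0.0336
669
-125 91 [119.6 102.7 131.4 -15.6  34.2]
-110 81 [125.  115.  131.9 -20.4  35.3]
-95 77 [125.6 114.9 132.8 -20.   35.2]
-80 79 [125.6 115.3 133.4 -20.2  35.5]
-65 82 [127.5 115.4 135.1 -17.4  35. ]
-50 90 [128.7 113.8 185.6 -16.9  35.8]
-35 137 [142.4 121.1 184.7 -19.   35.6]
[]
```

```bash
python3 - <<'E'
from h import *
for n in('scene','top'):
    t=snap(n);r=tosump(cloud(t))*1000
    for x in(-120,-60,100,130):
        k=(abs(r[...,0]-x)<15)&(abs(r[...,2]-94)<4)&(abs(r[...,1])<125);y=r[k][:,1]
        if len(y):print(n,x,[np.round(a,1) for a in(y.min(),y[y<0].max() if (y<0).any() else 0,y[y>0].min() if (y>0).any() else 0,y.max(),np.median(r[k][:,2]))])
    k=(abs(abs(r[...,1])-60)<15)&(r[...,0]<-110)&(r[...,0]>-180)&(r[...,2]<105);o=np.argsort(r[k][:,0]);print(np.round(r[k][o][::6][:,[0,2]]).astype(int).tolist())
E
```

```text
scene -120 [np.float64(-103.6), np.float64(-41.4), np.float64(1.3), np.float64(107.6), np.float64(92.9)]
scene -60 [np.float64(-109.6), np.float64(-86.0), np.float64(91.6), np.float64(113.7), np.float64(94.0)]
scene 100 [np.float64(15.0), np.int64(0), np.float64(15.0), np.float64(111.4), np.float64(93.7)]
scene 130 [np.float64(59.8), np.int64(0), np.float64(59.8), np.float64(112.4), np.float64(93.9)]
[[-180, -4], [-179, 0], [-178, -2], [-176, 0], [-175, 1], [-174, -2], [-173, -1], [-172, 7], [-171, 0], [-170, -3], [-169, 1], [-168, -2], [-167, -2], [-166, 9], [-166, 6], [-166, 6], [-165, 7], [-165, 6], [-164, 6], [-163, 2], [-163, 15], [-162, 11], [-161, 12], [-160, 99], [-159, 13], [-159, 13], [-158, 8], [-157, 13], [-156, 90], [-156, 91], [-156, 93], [-155, 7], [-155, 92], [-154, 85], [-154, 7], [-153, 7], [-153, 8], [-153, 97], [-152, 92], [-152, 94], [-152, 93], [-151, 1], [-150, 4], [-150, 92], [-150, 95], [-149, 64], [-149, 44], [-149, 37], [-148, 48], [-148, 28], [-148, 21], [-147, 8], [-147, 48], [-147, 56], [-147, 43], [-147, 92], [-146, 65], [-146, 70], [-146, 48], [-146, 4
[... 304 characters left out ...]
142, 32], [-141, 97], [-141, 93], [-139, 95], [-134, 85], [-132, 85], [-129, 80], [-128, 82], [-127, 80], [-126, 83], [-125, 79], [-124, 81], [-123, 83], [-122, 85], [-121, 81], [-120, 76], [-119, 85], [-119, 87], [-118, 81], [-117, 85], [-115, 74], [-114, 76], [-113, 81], [-112, 83], [-111, 83]]
top -120 [np.float64(88.0), np.int64(0), np.float64(88.0), np.float64(94.8), np.float64(93.6)]
top -60 [np.float64(-112.8), np.float64(-106.8), np.float64(88.6), np.float64(91.3), np.float64(93.8)]
top 100 [np.float64(-103.2), np.float64(-0.2), np.float64(5.2), np.float64(108.6), np.float64(93.8)]
top 130 [np.float64(-101.6), np.float64(-2.4), np.float64(0.3), np.float64(109.3), np.float64(93.5)]
[]
```

View pics/l2.png

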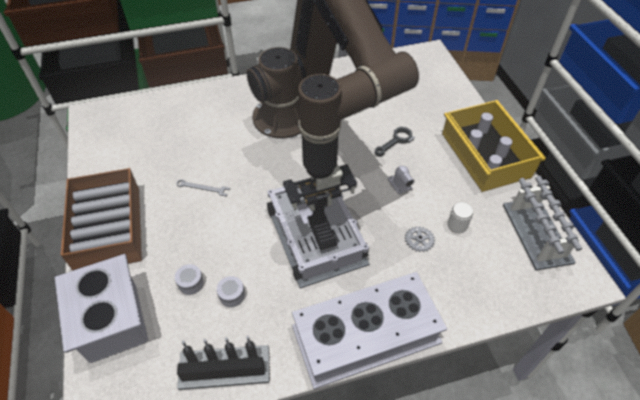

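The scene view shows the pickup level above the slotted end, with its foot near (325,233). Gravity doesn't tilt it, so I'll pivot it in the grip by pressing its toe lightly against the far rim's inner wall.

In the tool's units: 0.024 m is 24, 0.01 m is 10.

```bash
echo '[{"ty": -3,"tz": 24,"finger_gap": 0.02},{"ty": -3,"tz": 24,"finger_gap": 0.02},{"tx": 5,"ty": -3,"tz": 24,"finger_gap": 0.02},{"tx": 8,"ty": -3,"tz": 24,"finger_gap": 0.02},{"tx": 10,"ty": -3,"tz": 24,"finger_gap": 0.02}]' > next.json && python3 drive.py next.json; python3 -c 'from h import *;rep()'; echo '[{"tx": 3,"tz": -1,"finger_gap": 0.02},{"tx": 3,"tz": -1,"finger_gap": 0.02}]' > next.json && python3 drive.py next.json; python3 -c 'from h import *;rep()'
```

```text
clock: 9.18
tool_pos: [0.61, -0.0157, 0.1921]
orientation: [-180.0, -0.0, 4.0]
force: [-1.2, -0.2, 0.8]
opening: 0.0331
gripper_force: 30.0
tcp sump mm [-40.6  -2.9 192.1] force sump [1.3 0.1 0.8] mom [-0.03  0.66  0.02] open 0.0331
clock: 9.43
tool_pos: [0.6123, -0.0157, 0.1931]
orientation: [180.0, 0.0, 4.0]
force: [-5.5, -1.0, 5.4]
opening: 0.033
gripper_force: 29.9
tcp sump mm [-42.9  -2.7 193.1] force sump [5.6 0.7 5.4] mom [-0.22  1.78  0.03] open 0.033
```

```bash
echo '[{"tx": 5,"tz": -5,"finger_gap": 0.02},{"tx": 10,"tz": -10,"finger_gap": 0.02}]' > next.json && python3 drive.py next.json; python3 -c 'from h import *;rep()'; echo '[{"tx": 5,"tz": -4,"finger_gap": 0.02},{"tx": 10,"tz": -7,"finger_gap": 0.02}]' > next.json && python3 drive.py next.json; python3 - <<'E'
from h import *
rep();s=snap('scene');c=s['frame'][160:280,260:400]
cv2.imwrite('pics/l3.png',cv2.resize(cv2.cvtColor(c,cv2.COLOR_RGB2BGR),None,fx=5,fy=5,interpolation=2))
E
```

```text
clock: 9.68
tool_pos: [0.6227, -0.0146, 0.2024]
orientation: [-180.0, 0.0, 4.0]
force: [-1.3, 0.2, -3.0]
opening: 0.0332
gripper_force: 30.0
tcp sump mm [-53.3  -3.  202.4] force sump [ 1.3 -0.3 -3. ] mom [-0.04  0.55 -0.  ] open 0.0332
clock: 9.93
tool_pos: [0.6329, -0.0139, 0.2096]
orientation: [-180.0, 0.0, 4.0]
force: [-1.9, 0.3, -2.4]
opening: 0.033
gripper_force: 30.0
tcp sump mm [-63.6  -3.  209.6] force sump [ 1.9 -0.4 -2.4] mom [0.07 0.67 0.  ] open 0.033
```

View pics/l3.png

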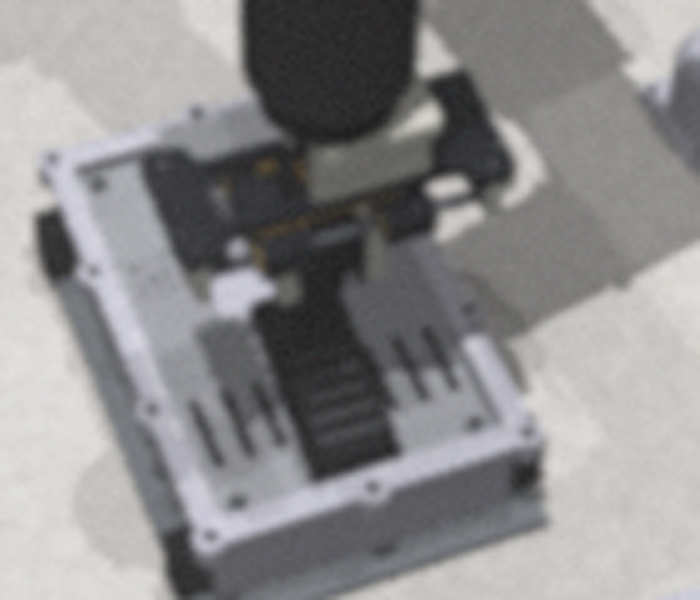

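The toe is wedged behind the far rim at (345,465) and the pickup is tilting in the grip at low force, so I continue the arc.

```bash
echo '[{"tx": 11,"tz": -7,"finger_gap": 0.02},{"tx": 21,"tz": -12.7,"finger_gap": 0.02},{"tx": 33,"tz": -17.5,"finger_gap": 0.02},{"tx": 45,"tz": -21.4,"finger_gap": 0.02}]' > next.json && python3 drive.py next.json; python3 -c 'from h import *;rep()'; echo '[{"tx": 12,"tz": -2.8,"finger_gap": 0.02},{"tx": 24,"tz": -4.6,"finger_gap": 0.02},{"tx": 26,"tz": -4.6,"finger_gap": 0.02}]' > next.json && python3 drive.py next.json; cat > seg.py <<'E'
from h import *
def foot(n='scene',dx=0,dy=2.4,save=None,box=None):
    g,_=tcp();s=snap(n,save);q=tosump(cloud(s))*1000
    m=(s['frame'].max(-1)<75)&(abs(q[...,1]-g[1]-3)<45)&(q[...,2]<g[2]-28)&(q[...,2]>84)&(q[...,0]<g[0]+130)&(q[...,0]>g[0]-130)
    p=q[m];print('n',m.sum(),'tcp',np.round(g,1))
    for x in np.arange(-150,150,12):
        k=p[abs(p[:,0]-x)<6]
        if len(k)>8:print(int(x),len(k),np.round(np.percentile(k[:,2],[5,50,95]),0),np.round(np.percentile(k[:,1],[2,98]),0))
    return s,q,m
if __name__=='__main__':
    rep();foot();
E
python3 seg.py
```

```text
clock: 10.48
tool_pos: [0.6784, -0.0109, 0.2313]
orientation: [180.0, -0.0, 4.0]
force: [-2.0, 0.3, -2.4]
opening: 0.033
gripper_force: 30.0
tcp sump mm [-109.1   -2.9  231.3] force sump [ 1.9 -0.4 -2.4] mom [0.02 0.9  0.07] open 0.033
clock: 10.85
tool_pos: [0.7046, -0.009, 0.2354]
orientation: [180.0, -0.0, 4.0]
force: [-0.4, 0.1, -2.6]
opening: 0.0333
gripper_force: 30.0
tcp sump mm [-135.4   -3.   235.4] force sump [ 0.4 -0.1 -2.6] mom [-0.02  0.03  0.04] open 0.0333
n 638 tcp [-135.4   -3.   235.4]
-150 90 [126. 134. 140.] [-21.  31.]
-138 85 [132. 140. 148.] [-20.  31.]
-126 96 [136. 146. 188.] [-20.  32.]
-114 83 [144. 151. 161.] [-20.  32.]
-102 37 [147. 154. 161.] [-20.  33.]
-90 20 [154. 160. 164.] [19. 33.]
```

```bash
cat > bfs.py <<'E'
from plan import *
import heapq,sys
def search(t,G=100,h=3,v=True):
    th=np.radians(t);xs=np.arange(-60,160,h);zs=np.arange(0,200,h)
    C={}
    for i,x in enumerate(xs):
        for j,z in enumerate(zs):
            p=place(x,z,th);c=clear(p)
            rim=0 if ((p[:,1]<97)&((p[:,0]>139)|(p[:,0]<-139))).any() else 99
            C[i,j]=min(c[0],c[3]+5 if c[3]>=-1 else 0,rim)
    # widest path from top (z max) to any cell with toe near floor
    st=[(i,len(zs)-1) for i in range(len(xs))]
    best={};prev={};q=[(-C[s],s,None) for s in st];heapq.heapify(q)
    while q:
        w,c,pr=heapq.heappop(q)
        if c in best: continue
        best[c]=-w;prev[c]=pr
        p=place(xs[c[0]],zs[c[1]],th)
        if p[:,1].min()<19 and p[:,0].min()<0:
            path=[]
            k=c
            while k: path.append((int(xs[k[0]]),int(zs[k[1]])));k=prev[k]
            return -w,path[::-1]
        for d in((1,0),(-1,0),(0,1),(0,-1),(-1,-1),(1,-1)):
            n=(c[0]+d[0],c[1]+d[1])
            if n in C and n not in best: heapq.heappush(q,(max(w,-C[n]),n,c))
if __name__=='__main__':
    for t in map(float,sys.argv[1:]): 
        r=search(t); print(t,r and r[0],r and r[1][-45::4])
E
python3 bfs.py 22 26 30 35 40
python3 - <<'E'
from h import *
g,_=tcp();s=snap('scene');q=tosump(cloud(s))*1000
m=(s['frame'].max(-1)<75)&(abs(q[...,1]-5)<24)&(q[...,2]<g[2]-60)&(q[...,2]>100)&(q[...,0]<-70)&(q[...,0]>-260)
p=q[m];A=p
for _ in range(8):
    k=np.linalg.lstsq(np.c_[A[:,:2],np.ones(len(A))],A[:,2],rcond=None)[0]
    r=p[:,2]-np.c_[p[:,:2],np.ones(len(p))]@k;A=p[abs(r)<5]
print(len(p),len(A),k,np.degrees(np.arctan(k[0])),'xrange',np.percentile(p[:,0],[0,2,98]),'z',np.percentile(p[:,2],[0,2]))
c=s['frame'][160:280,260:400]
cv2.imwrite('pics/l4.png',cv2.resize(cv2.cvtColor(c,cv2.COLOR_RGB2BGR),None,fx=5,fy=5,interpolation=2))
E
```

```text
542 440 [4.42299488e-01 1.83284307e-02 2.00740724e+02] 23.859782048562654 xrange [-185.04430012 -184.42872033  -94.63346278] z [102.46096725 114.2631299 ]Traceback (most recent call last):
  File "bfs.py", line 29, in <module>
    r=search(t); print(t,r and r[0],r and r[1][-45::4])
  File "bfs.py", line 26, in search
    if n in C and n not in best: heapq.heappush(q,(max(w,-C[n]),n,c))
                                 ~~~~~~~~~~~~~~^^^^^^^^^^^^^^^^^^^^^^
TypeError: '<' not supported between instances of 'tuple' and 'NoneType'
```

View pics/l4.png

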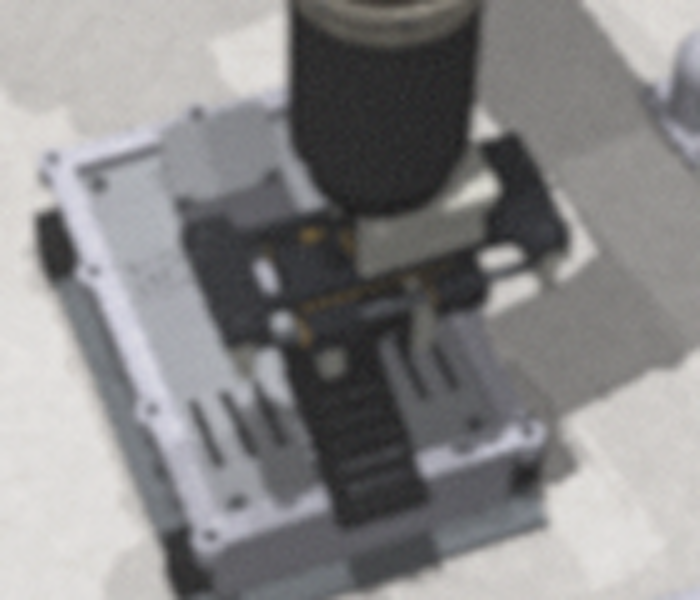

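The toe has slipped over the rim at (380,520), holding about 24° of tilt. I check whether 24° is enough.

```bash
sed -i 's/,s,None) for/,s,()) for/' bfs.py; python3 bfs.py 20 24 28 32 36 40
```

```text
20.0 2.847888981382979 [(78, 144), (90, 144), (102, 138), (111, 126), (111, 114), (111, 102), (108, 93), (96, 87), (84, 81), (72, 75), (60, 63), (48, 51)]
24.0 5.982960087507569 [(81, 162), (93, 162), (105, 150), (114, 138), (114, 126), (114, 114), (114, 102), (102, 93), (90, 87), (78, 81), (66, 72), (54, 60)]
28.0 7.113900595839141 [(111, 159), (117, 147), (117, 135), (117, 123), (117, 111), (111, 102), (99, 96), (87, 90), (75, 84), (63, 72), (51, 69), (39, 66)]
32.0 6.9482350482131 [(108, 174), (117, 162), (117, 150), (117, 138), (117, 126), (114, 114), (105, 105), (93, 96), (81, 90), (69, 81), (57, 75), (45, 72)]
36.0 7.045904266167739 [(105, 186), (117, 174), (117, 162), (117, 150), (117, 138), (117, 126), (111, 114), (99, 105), (87, 96), (75, 87), (63, 84), (51, 78)]
40.0 7.435663811973001 [(105, 195), (117, 183), (117, 171), (117, 159), (117, 147), (117, 135), (111, 123), (102, 111), (90, 102), (78, 93), (66, 90), (54, 84)]
```

```bash
cat >> plan.py <<'E'
_f=np.array([[95-r*np.cos(2.1),82+r*np.sin(2.1)] for r in np.arange(0,52,2)])
_c=clear
def clear(p):
    c=_c(p);d=np.hypot(p[:,None,0]-_f[None,:,0],p[:,None,1]-_f[None,:,1]).min()-2
    return (min(c[0],d),)+c[1:]
E
python3 bfs.py 24 30 35 40 45 50
```

```text
24.0 0 [(-60, 192), (-60, 180), (-60, 168), (-60, 156), (-60, 144), (-60, 132), (-60, 120), (-60, 108), (-60, 96), (-60, 84), (-60, 72), (-60, 60)]
30.0 0 [(-60, 198), (-60, 186), (-60, 174), (-60, 162), (-60, 150), (-60, 138), (-60, 126), (-60, 114), (-60, 102), (-60, 90), (-60, 78)]
35.0 4.236900338832973 [(51, 174), (63, 174), (75, 174), (87, 171), (99, 159), (102, 147), (102, 135), (102, 123), (93, 111), (81, 99), (69, 87), (57, 75)]
40.0 7.435663811973001 [(78, 198), (90, 186), (102, 174), (105, 162), (105, 150), (105, 138), (102, 126), (90, 114), (78, 102), (66, 90), (54, 84)]
45.0 6.875108318972153 [(78, 198), (90, 186), (99, 174), (102, 162), (105, 150), (105, 138), (99, 126), (87, 114), (75, 102), (63, 96), (54, 90)]
50.0 6.863466801864249 [(75, 198), (87, 186), (99, 174), (105, 162), (105, 150), (102, 138), (93, 126), (84, 114), (72, 105), (60, 99)]
```

24° isn't enough once the folded flap is counted as an obstacle, and 40° clears by about 7 mm. I'll go back inside the rim and tilt further, this time keeping the contact on the toe's front face.

The rows are not in the units I measure in: shifts go in mm and turns go in units of 5 degrees. I convert before sending: -0.065 m is -65, -0.051 m is -51.

```bash
echo '[{"tx": -30,"tz": -20,"finger_gap": 0.02},{"tx": -65,"tz": -20,"finger_gap": 0.02},{"tx": -65,"tz": 13,"finger_gap": 0.02},{"tx": -65,"tz": 13,"finger_gap": 0.02},{"tx": -51,"tz": 13,"finger_gap": 0.02},{"tx": -47,"tz": 12.5,"finger_gap": 0.02}]' > next.json && python3 drive.py next.json; python3 -c 'from h import *;rep()'; echo '[{"tx": 8,"tz": -3,"finger_gap": 0.02},{"tx": 16,"tz": -6,"finger_gap": 0.02},{"tx": 25,"tz": -8.5,"finger_gap": 0.02},{"tx": 33,"tz": -10.5,"finger_gap": 0.02}]' > next.json && python3 drive.py next.json; python3 -c 'from h import *;rep()'
```

```text
clock: 11.7
tool_pos: [0.6582, -0.0122, 0.2239]
orientation: [180.0, -0.1, 4.0]
force: [-0.5, 1.8, -1.5]
opening: 0.033
gripper_force: 30.0
tcp sump mm [-88.9  -2.9 223.9] force sump [ 0.3 -1.8 -1.5] mom [-0.09  0.26  0.02] open 0.033
clock: 12.2
tool_pos: [0.6899, -0.01, 0.2337]
orientation: [180.0, 0.0, 4.0]
force: [-1.3, -0.2, -2.8]
opening: 0.033
gripper_force: 30.1
tcp sump mm [-120.7   -2.9  233.7] force sump [ 1.3  0.1 -2.8] mom [-0.11  0.55  0.  ] open 0.033
```

In the tool's units: 0.007 m is 7, -0.0005 m is -0.5.

```bash
echo '[{"tx": 4,"tz": -0.5,"finger_gap": 0.02},{"tx": 7,"tz": -1,"finger_gap": 0.02}]' > next.json && python3 drive.py next.json; cat > tilt.py <<'E'
from h import *
import sys
rep();g,_=tcp();s=snap('scene');q=tosump(cloud(s))*1000
m=(s['frame'].max(-1)<75)&(abs(q[...,1]-g[1]-6)<24)&(q[...,2]<g[2]-55)&(q[...,2]>97)&(q[...,0]<g[0]+60)&(q[...,0]>g[0]-120)
p=q[m];A=p
for _ in range(8):
    k=np.linalg.lstsq(np.c_[A[:,:2],np.ones(len(A))],A[:,2],rcond=None)[0]
    r=p[:,2]-np.c_[p[:,:2],np.ones(len(p))]@k;A=p[abs(r)<4]
print(len(p),len(A),np.round(k,3),'tilt',np.degrees(np.arctan(k[0])),'x',np.percentile(p[:,0],[2,98]))
E
python3 tilt.py
```

```text
clock: 12.45
tool_pos: [0.6969, -0.0095, 0.2346]
orientation: [-180.0, -0.0, 4.0]
force: [-0.2, -0.1, -2.7]
opening: 0.0325
gripper_force: 30.0
tcp sump mm [-127.7   -3.   234.6] force sump [ 0.2  0.1 -2.7] mom [-0.01  0.14  0.04] open 0.0325
516 366 [4.32000e-01 6.20000e-02 1.95509e+02] tilt 23.35460069938492 x [-177.47012155  -92.30680244]
```

In the tool's units: -0.15 m is -150, -0.108 m is -108, -40 degrees is -8.

```bash
python3 - <<'E'
from h import *
print(np.round(ctrl.get_obs()['joint_pos'],1))
t=snap('top')
for z in((226,148),(212,215),(412,142),(445,165),(176,149)):print(z,np.round(tosump(ray(t,*z,.03))*1000))
E
echo '[{"tz": -30,"finger_gap": 0.02},{"tx": -30,"ty": -10,"tz": -30,"turn": -2,"finger_gap": 0.02},{"tx": -60,"ty": -50,"tz": -30,"turn": -4,"finger_gap": 0.02},{"tx": -90,"ty": -90,"tz": -30,"turn": -6,"finger_gap": 0.02},{"tx": -108,"ty": -120,"tz": -30,"turn": -8,"finger_gap": 0.02},{"tx": -108,"ty": -150,"tz": -30,"turn": -10,"finger_gap": 0.02},{"tx": -108,"ty": -150,"tz": -30,"turn": -12,"finger_gap": 0.02},{"tx": -108,"ty": -150,"tz": -30,"turn": -14,"finger_gap": 0.02}]' > next.json && python3 drive.py next.json; python3 -c 'from h import *;rep()'
```

```text
[ 15.2  23.1   2.4   0.  -69.2  78.8]
(226, 148) [-123. -299.   30.]
(212, 215) [  93. -346.   30.]
(412, 142) [-120.  310.   30.]
(445, 165) [-38. 412.  30.]
(176, 149) [-126. -459.   30.]
clock: 13.55
tool_pos: [0.5779, 0.1331, 0.2648]
orientation: [180.0, -0.0, 74.4]
force: [0.3, 0.3, -2.5]
opening: 0.033
gripper_force: 30.0
tcp sump mm [ -18.8 -153.5  264.8] force sump [-0.4 -0.3 -2.5] mom [-0.06 -0.11  0.05] open 0.033
```

```bash
echo '[{"turn": -1.9,"finger_gap": 0.02},{"turn": -3.8,"finger_gap": 0.02},{"tz": 30,"turn": -3.8,"finger_gap": 0.02},{"tz": 55,"turn": -3.8,"finger_gap": 0.02},{"tz": 62,"turn": -3.8,"finger_gap": 0.02}]' > next.json && python3 drive.py next.json; python3 -c 'from h import *;rep();print(ctrl.get_obs()["joint_pos"][5])'
```

```text
clock: 14.18
tool_pos: [0.5773, 0.1321, 0.2012]
orientation: [-179.9, 0.1, 93.0]
force: [0.0, 0.3, -2.1]
opening: 0.0331
gripper_force: 30.0
tcp sump mm [ -18.2 -152.5  201.2] force sump [-0.  -0.3 -2.1] mom [-0.12 -0.08  0.  ] open 0.0331
151.19161417599398
```

In the tool's units: 0.0155 m is 15.5, 0.0125 m is 12.5.

```bash
echo '[{"tz": 9,"finger_gap": 0.02},{"tx": 5,"tz": 12.5,"finger_gap": 0.02},{"tx": 10.5,"tz": 15.5,"finger_gap": 0.02}]' > next.json && python3 drive.py next.json; python3 -c 'from h import *;rep()'; echo '[{"tx": 4,"tz": 3,"finger_gap": 0.02},{"tx": 9,"tz": 6,"finger_gap": 0.02},{"tx": 13,"tz": 9.5,"finger_gap": 0.02},{"tx": 17.5,"tz": 13,"finger_gap": 0.02},{"tx": 17.5,"tz": 13,"finger_gap": 0.02}]' > next.json && python3 drive.py next.json; python3 - <<'E'
from h import *
rep();s=snap('scene');c=s['frame'][130:250,290:430]
cv2.imwrite('pics/l5.png',cv2.resize(cv2.cvtColor(c,cv2.COLOR_RGB2BGR),None,fx=5,fy=5,interpolation=2))
g,_=tcp();q=tosump(cloud(s))*1000
m=(s['frame'].max(-1)<75)&(abs(q[...,0]-g[0])<30)&(q[...,2]<g[2]-35)&(q[...,2]>15)&(q[...,1]<-100)&(q[...,1]>-300)
p=q[m];A=p
for _ in range(8):
    k=np.linalg.lstsq(np.c_[A[:,:2],np.ones(len(A))],A[:,2],rcond=None)[0]
    r=p[:,2]-np.c_[p[:,:2],np.ones(len(p))]@k;A=p[abs(r)<4]
print(len(p),len(A),np.round(k,3),'tilt',np.degrees(np.arctan(k[1])))
E
```

```text
clock: 14.55
tool_pos: [0.578, 0.1436, 0.1875]
orientation: [179.9, -0.0, 93.0]
force: [-0.5, -0.2, -1.7]
opening: 0.0332
gripper_force: 30.0
tcp sump mm [ -19.7 -163.9  187.5] force sump [ 0.5  0.2 -1.7] mom [ 0.01 -0.12  0.01] open 0.0332
clock: 15.18
tool_pos: [0.577, 0.1613, 0.1743]
orientation: [180.0, -0.0, 93.0]
force: [-1.9, 3.7, 3.7]
opening: 0.0328
gripper_force: 30.0
tcp sump mm [ -19.9 -181.6  174.3] force sump [ 1.7 -3.8  3.7] mom [ 0.75  0.62 -0.03] open 0.0328
350 174 [-6.40000e-02  5.51000e-01  1.74541e+02] tilt 28.87555218832867
```

View pics/l5.png

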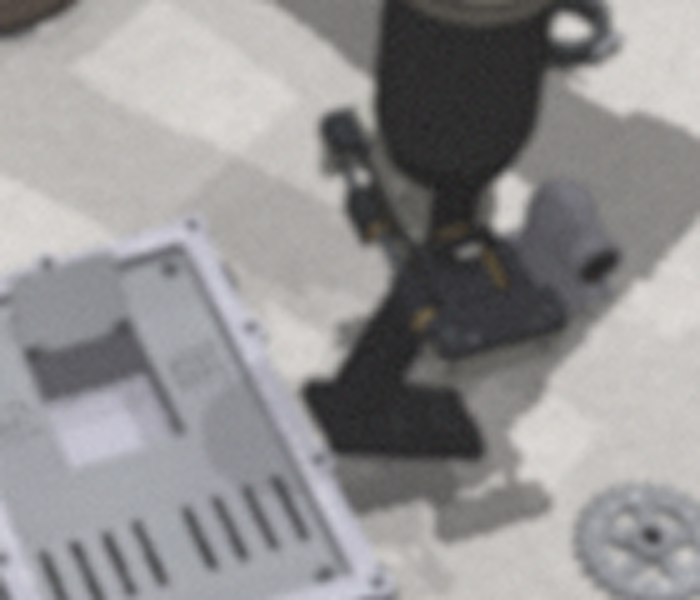

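The heel is at the rim edge near (310,385). It slid off the edge, so I back up and redo the push with the contact further under the foot.

```bash
cat > tilty.py <<'E'
from h import *
rep();s=snap('scene')
g,_=tcp();q=tosump(cloud(s))*1000
m=(s['frame'].max(-1)<75)&(abs(q[...,0]-g[0]+3)<20)&(q[...,2]<g[2]-65)&(q[...,2]>15)&(q[...,1]<-100)&(q[...,1]>-300)
p=q[m]
# foot top = highest dark surface per y slice
for y in range(-240,-100,12):
    k=p[abs(p[:,1]-y)<6]
    if len(k)>6: print(y,len(k),np.round(np.percentile(k[:,2],[10,50,90])))
E
echo '[{"tz": -24,"finger_gap": 0.02},{"tx": -31,"tz": -26,"finger_gap": 0.02},{"tx": -31,"tz": -20.5,"finger_gap": 0.02},{"tx": -25.5,"tz": -18,"finger_gap": 0.02},{"tx": -20,"tz": -15.5,"finger_gap": 0.02}]' > next.json && python3 drive.py next.json; python3 tilty.py;  echo '[{"tx": 5.5,"tz": 3.5,"finger_gap": 0.02},{"tx": 10.5,"tz": 7,"finger_gap": 0.02},{"tx": 13,"tz": 8.5,"finger_gap": 0.02},{"tx": 13,"tz": 8.5,"finger_gap": 0.02}]' > next.json && python3 drive.py next.json; python3 tilty.py
```

```text
clock: 15.85
tool_pos: [0.5777, 0.1411, 0.1889]
orientation: [-180.0, 0.0, 93.0]
force: [-0.4, 0.3, -3.0]
opening: 0.0331
gripper_force: 30.0
tcp sump mm [ -19.2 -161.4  188.9] force sump [ 0.4 -0.3 -3. ] mom [ 0.08 -0.11 -0.02] open 0.0331
-204 20 [76. 81. 84.]
-192 26 [80. 83. 88.]
-180 25 [86. 89. 92.]
-168 26 [90. 93. 96.]
-156 23 [ 96.  98. 102.]
-144 11 [ 98. 103. 109.]
-132 12 [106. 115. 120.]
-120 13 [111. 116. 120.]
-108 35 [109. 114. 121.]
clock: 16.4
tool_pos: [0.5772, 0.1538, 0.1809]
orientation: [-180.0, 0.0, 93.0]
force: [-0.2, -0.5, -2.5]
opening: 0.0331
gripper_force: 30.0
tcp sump mm [ -19.5 -174.2  180.9] force sump [ 0.2  0.5 -2.5] mom [-0.08 -0.12  0.04] open 0.0331
-216 16 [66. 72. 74.]
-204 27 [73. 74. 78.]
-192 19 [76. 81. 83.]
-180 31 [81. 85. 88.]
-168 18 [88. 90. 94.]
-156 14 [93. 95. 99.]
-144 13 [ 97. 108. 116.]
-132 10 [102. 109. 114.]
-120 37 [103. 106. 112.]
-108 17 [ 94. 103. 109.]
```

The tilt is still about 23°, because frictional heel contact gives too little lever. A tall vertical wall should work. Pushing the toe's top corner against the sump's outer side wall gives a pure horizontal force with a 115 mm lever. I'm already beside the left wall, so I turn the pickup to face it.

```bash
echo '[{"tx": 10,"tz": -60,"finger_gap": 0.02},{"tx": 15,"tz": -90,"turn": 2,"finger_gap": 0.02},{"tx": 15,"tz": -90,"turn": 4,"finger_gap": 0.02},{"tx": 15,"tz": -90,"turn": 6,"finger_gap": 0.02},{"tx": 15,"tz": -90,"turn": 8,"finger_gap": 0.02},{"tx": 15,"tz": -90,"turn": 10,"finger_gap": 0.02},{"tx": 15,"tz": -90,"turn": 12,"finger_gap": 0.02},{"tx": 15,"tz": -90,"turn": 14,"finger_gap": 0.02}]' > next.json && python3 drive.py next.json; echo '[{"turn": 2,"finger_gap": 0.02},{"turn": 4,"finger_gap": 0.02},{"turn": 6,"finger_gap": 0.02},{"turn": 8,"finger_gap": 0.02},{"turn": 10,"finger_gap": 0.02},{"turn": 12,"finger_gap": 0.02},{"turn": 14,"finger_gap": 0.02},{"turn": 16,"finger_gap": 0.02}]' > next.json && python3 drive.py next.json;echo '[{"turn": 2,"finger_gap": 0.02},{"turn": 4,"finger_gap": 0.02},{"turn": 5.8,"finger_gap": 0.02},{"turn": 5.8,"finger_gap": 0.02}]' > next.json && python3 drive.py next.json;  python3 -c 'from h import *;rep()
t=snap("scene");r=tosump(cloud(t))*1000
for x in (0,-40):
  k=(abs(r[...,0]-x)<15)&(r[...,1]<-80)&(r[...,1]>-125);o=np.argsort(r[k][:,1]);print(np.round(r[k][o][::3][:,1:]).astype(int).tolist())'
```

```text
clock: 17.45
tool_pos: [0.5764, 0.1683, 0.2712]
orientation: [-180.0, -0.0, 22.6]
force: [0.3, -0.3, -3.0]
opening: 0.0329
gripper_force: 30.0
clock: 18.45
tool_pos: [0.5764, 0.1683, 0.2712]
orientation: [-180.0, -0.0, -57.4]
force: [-0.3, -0.7, -2.0]
opening: 0.0329
gripper_force: 30.0
clock: 18.95
tool_pos: [0.5764, 0.1684, 0.2712]
orientation: [-180.0, 0.0, -86.0]
force: [0.1, 0.4, -2.8]
opening: 0.0331
gripper_force: 30.0
tcp sump mm [ -19.8 -188.7  271.2] force sump [-0.1 -0.4 -2.8] mom [ 0.04 -0.13  0.01] open 0.0331
[[-103, 90], [-101, 90], [-99, 92], [-98, 95], [-97, 94], [-96, 92], [-96, 89], [-94, 99], [-92, 91], [-92, 93], [-91, 90], [-89, 96], [-88, 96], [-87, 74], [-87, 94], [-86, 97], [-85, 85], [-85, 91], [-84, 85], [-83, 78], [-82, 85], [-81, 84], [-80, 83]]
[[-110, 91], [-106, 92], [-103, 90], [-101, 97], [-100, 94], [-99, 93], [-97, 84], [-95, 95], [-95, 93], [-93, 94], [-92, 96], [-90, 94], [-90, 90], [-88, 76], [-87, 90], [-87, 95], [-87, 91], [-86, 79], [-85, 78], [-85, 83], [-84, 99], [-83, 80], [-81, 81]]
```

In the tool's units: 0.096 m is 96, 0.05 m is 50.

```bash
echo '[{"tx": -6,"tz": 50,"finger_gap": 0.02},{"tx": -6,"tz": 96,"finger_gap": 0.02},{"tx": -6,"tz": 96,"finger_gap": 0.02},{"tx": 10,"tz": 96,"finger_gap": 0.02},{"tx": 20,"tz": 96,"finger_gap": 0.02},{"tx": 28,"tz": 96,"finger_gap": 0.02},{"tx": 34,"tz": 96,"finger_gap": 0.02}]' > next.json && python3 drive.py next.json; python3 -c 'from h import *;rep()'; echo '[{"tx": 6,"finger_gap": 0.02},{"tx": 12,"finger_gap": 0.02}]' > next.json && python3 drive.py next.json; python3 -c 'from h import *;rep()'
```

```text
clock: 19.88
tool_pos: [0.5791, 0.1339, 0.1759]
orientation: [-179.9, 0.0, -86.1]
force: [0.7, 1.2, -2.5]
opening: 0.033
gripper_force: 30.0
tcp sump mm [ -20.  -154.2  175.9] force sump [-0.8 -1.2 -2.5] mom [ 0.11 -0.03  0.05] open 0.033
clock: 20.12
tool_pos: [0.5797, 0.1224, 0.1751]
orientation: [-180.0, 0.0, -86.0]
force: [-0.3, 0.9, -1.7]
opening: 0.0327
gripper_force: 30.0
tcp sump mm [ -19.9 -142.6  175.1] force sump [ 0.2 -0.9 -1.7] mom [ 0.32 -0.03 -0.04] open 0.0327
```

In the tool's units: 0.012 m is 12, 0.006 m is 6.

```bash
echo '[{"tx": 6,"finger_gap": 0.02},{"tx": 12,"finger_gap": 0.02}]' > next.json && python3 drive.py next.json; python3 -c 'from h import *;rep()'; echo '[{"tx": 5,"finger_gap": 0.02},{"tx": 10,"finger_gap": 0.02}]' > next.json && python3 drive.py next.json; python3 - <<'E'
from h import *
rep();s=snap('scene');c=s['frame'][130:250,290:430]
cv2.imwrite('pics/l6.png',cv2.resize(cv2.cvtColor(c,cv2.COLOR_RGB2BGR),None,fx=5,fy=5,interpolation=2))
E
```

```text
clock: 20.38
tool_pos: [0.5806, 0.1107, 0.1752]
orientation: [-180.0, 0.0, -86.0]
force: [0.7, 2.6, -1.7]
opening: 0.0328
gripper_force: 30.0
tcp sump mm [ -20.  -130.9  175.2] force sump [-0.8 -2.5 -1.7] mom [ 0.85 -0.06 -0.02] open 0.0328
clock: 20.62
tool_pos: [0.5813, 0.1006, 0.1752]
orientation: [-180.0, 0.0, -86.0]
force: [0.3, 1.8, -2.0]
opening: 0.0329
gripper_force: 30.0
tcp sump mm [ -20.  -120.8  175.2] force sump [-0.5 -1.8 -2. ] mom [ 0.81 -0.12 -0.03] open 0.0329
```

View pics/l6.png

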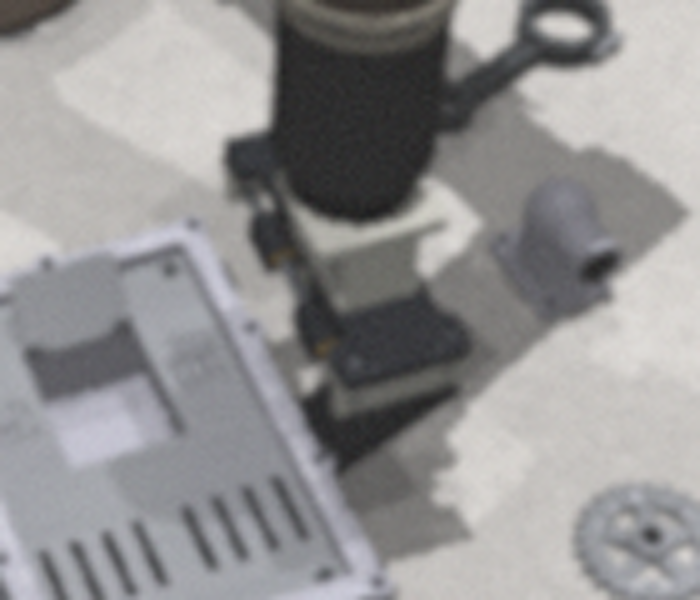

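The picture shows the foot's side as a steep wedge at (380,430) against the wall, so it's working. A little more, then I back off and measure.

In the tool's units: 0.006 m is 6, -0.1 m is -100.

```bash
echo '[{"tx": 3,"finger_gap": 0.02},{"tx": 6,"finger_gap": 0.02},{"tx": 6,"finger_gap": 0.02},{"tx": -20,"tz": -20,"finger_gap": 0.02},{"tx": -50,"tz": -50,"finger_gap": 0.02},{"tx": -70,"tz": -100,"finger_gap": 0.02},{"tx": -70,"tz": -100,"finger_gap": 0.02}]' > next.json && python3 drive.py next.json; python3 - <<'E'
from h import *
rep();s=snap('scene');g,_=tcp();q=tosump(cloud(s))*1000
# foot side face (x=-20-28) seen edge-on: dark pixels with x near -48; underside/top edges in (y,z)
m=(s['frame'].max(-1)<75)&(abs(q[...,0]-g[0])<40)&(q[...,2]<g[2]-30)&(q[...,2]>100)&(abs(q[...,1]-g[1])<130)
p=q[m];print(len(p))
x0=np.percentile(p[:,0],3);k=p[p[:,0]<x0+8];print('x',x0)
r=cv2.minAreaRect(k[:,1:].astype(np.float32));print(r)
for y in range(int(g[1])-100,int(g[1])+60,10):
    a=k[abs(k[:,1]-y)<5]
    if len(a)>3:print(y,len(a),a[:,2].min().round(),a[:,2].max().round())
E
```

```text
clock: 21.55
tool_pos: [0.5779, 0.1723, 0.2793]
orientation: [-179.6, 0.1, -85.9]
force: [-0.2, 0.1, -4.0]
opening: 0.0326
gripper_force: 30.0
tcp sump mm [ -21.6 -192.5  279.3] force sump [ 0.2 -0.1 -4. ] mom [ 0.11 -0.05 -0.02] open 0.0326
510
x -46.13528267048561
((-203.35427856445312, 180.47817993164062), (26.878320693969727, 115.64301300048828), 67.33084106445312)
-251 15 191.0 213.0
-241 16 189.0 210.0
-231 16 184.0 203.0
-221 18 177.0 202.0
-211 14 174.0 198.0
-201 16 166.0 193.0
-191 18 161.0 186.0
-181 18 162.0 182.0
-171 16 154.0 174.0
-161 16 147.0 174.0
-151 9 157.0 165.0
```

```bash
cat > side.py <<'E'
from h import *
def side():
    rep();s=snap('scene');g,_=tcp();q=tosump(cloud(s))*1000-[0,2.4,0]
    m=(s['frame'].max(-1)<80)&(abs(q[...,0]-g[0])<45)&(q[...,2]<g[2]+5)&(q[...,2]>100)&(abs(q[...,1]-g[1])<130)
    p=q[m];x0=np.percentile(p[:,0],3);k=p[(p[:,0]<x0+8)&(p[:,2]<g[2]-45)]
    r=cv2.minAreaRect(k[:,1:].astype(np.float32));print('foot side rel tcp',np.round(np.array(r[0])-g[1:],1),np.round(r[1]),round(r[2],1))
    # riser: points with x around g-14, above foot
    for z in range(int(g[2])-75,int(g[2])-20,10):
        a=p[(abs(p[:,2]-z)<5)]
        print(z-int(g[2]),len(a),'y rel',np.round(np.percentile(a[:,1],[3,97])-g[1],1),'x rel',np.round(np.percentile(a[:,0],[3,97])-g[0],1))
side()
E
echo '[{"finger_gap": 0.02},{"finger_gap": 0.02}]' > next.json && python3 drive.py next.json >/dev/null; python3 side.py; echo '[{"finger_gap": 0.02},{"finger_gap": 0.02},{"finger_gap": 0.02},{"finger_gap": 0.02}]' > next.json && python3 drive.py next.json; python3 side.py
```

```text
tcp sump mm [ -19.2 -190.2  273.6] force sump [ 0.7  0.7 -3. ] mom [ 0.02 -0.06  0.04] open 0.033
foot side rel tcp [-10.7 -99.3] [ 28. 116.] 66.5
-75 53 y rel [-62.4 -26.9] x rel [-23.   -6.2]
-65 6 y rel [-55.4 -34.2] x rel [-16.9  -8.6]
clock: 22.4
tool_pos: [0.5763, 0.1705, 0.2751]
orientation: [-180.0, 0.0, -86.0]
force: [0.3, 1.0, -3.3]
opening: 0.0329
gripper_force: 30.0
tcp sump mm [ -19.8 -190.9  275.1] force sump [-0.4 -1.  -3.3] mom [ 0.03 -0.05  0.01] open 0.0329
foot side rel tcp [ -12.3 -101. ] [ 32. 116.] 60.2
-75 53 y rel [-62.6 -29.5] x rel [-24.3  -6.4]
-65 6 y rel [-60.5 -32.2] x rel [-17.2 -10.6]Traceback (most recent call last):
  File "side.py", line 11, in <module>
    side()
    ~~~~^^
  File "side.py", line 10, in side
    print(z-int(g[2]),len(a),'y rel',np.round(np.percentile(a[:,1],[3,97])-g[1],1),'x rel',np.round(np.percentile(a[:,0],[3,97])-g[0],1))
                                              ~~~~~~~~~~~~~^^^^^^^^^^^^^^^
    return _quantile_unchecked(
        a, q, axis, out, overwrite_input, method, keepdims, weights)
    return _ureduce(a,
         
[... 186 characters left out ...]
 _quantile(arr,
                       quantiles=q,
    ...<2 lines>...
                       out=out,
                       weights=wgt)
    slices_having_nans = np.isnan(arr[-1, ...])
                                  ~~~^^^^^^^^^
IndexError: index -1 is out of bounds for axis 0 with size 0
Traceback (most recent call last):
  File "side.py", line 11, in <module>
    side()
    ~~~~^^
  File "side.py", line 10, in side
    print(z-int(g[2]),len(a),'y rel',np.round(np.percentile(a[:,1],[3,97])-g[1],1),'x rel',np.round(np.percentile(a[:,0],[3,97])-g[0],1))
                                              ~~~~~~~~~~~~~^^^^^^^^^^^^^^^
IndexError: index -1 is out of bounds for axis 0 with size 0
```

```bash
cat > side2.py <<'E'
from h import *
rep();g,_=tcp();s=snap('scene');q=tosump(cloud(s))*1000
m=(s['frame'].max(-1)<80)&(abs(q[...,0]-g[0])<50)&(q[...,2]<g[2]+5)&(q[...,2]>110)&(abs(q[...,1]-g[1])<140)
R=np.array(s['R']);o=tosump(-R.T@np.array(s['t']))*1000
v,u=np.nonzero(m);d=np.stack([(u-s['cx'])/s['f'],(v-s['cy'])/s['f'],np.ones(len(u))],-1)@R
d=tosump(d+np.array([*S,0]));k=((g[0]-28)-o[0])/d[:,0];Q=(o+d*k[:,None])-[0,2.4,0]
# lower silhouette per column
L=[]
for c in np.unique(u):
    i=np.nonzero(u==c)[0];j=i[np.argmax(v[i])];L.append((Q[j,1]-g[1],Q[j,2]-g[2]))
L=np.array(L,np.float32);print(np.round(L[::2]).astype(int).tolist())
E
python3 side2.py
```

```text
tcp sump mm [ -19.8 -190.9  275.1] force sump [ 0.5  0.6 -2.5] mom [-0.   -0.01 -0.04] open 0.0327
[[71, -48], [63, -69], [55, -87], [47, -110], [40, -118], [33, -116], [27, -113], [21, -111], [15, -104], [8, -107], [2, -105], [-5, -103], [-11, -101], [-17, -94], [-23, -92], [-29, -90], [-36, -88], [-42, -85], [-48, -83], [-54, -76], [-60, -74]]
```

The rows are not in the units I measure in: shifts go in mm and turns go in units of 5 degrees. I convert before sending: 0.1895 m is 189.5, 0.09 m is 90, -81 degrees is -16.2.

```bash
echo '[{"tx": 20,"ty": 10,"turn": -2.1,"finger_gap": 0.02},{"tx": 50,"ty": 20,"turn": -4.2,"finger_gap": 0.02},{"tx": 80,"ty": 35,"turn": -6.2,"finger_gap": 0.02},{"tx": 110,"ty": 50,"turn": -8.2,"finger_gap": 0.02},{"tx": 140,"ty": 65,"turn": -10.2,"finger_gap": 0.02},{"tx": 165,"ty": 80,"turn": -12.2,"finger_gap": 0.02},{"tx": 180,"ty": 88,"turn": -14.2,"finger_gap": 0.02},{"tx": 189.5,"ty": 90,"turn": -16.2,"finger_gap": 0.02}]' > next.json && python3 drive.py next.json; echo '[{"turn": -1.8,"finger_gap": 0.02},{"turn": -1.8,"finger_gap": 0.02},{"turn": -1.8,"finger_gap": 0.02}]' > next.json && python3 drive.py next.json; cat > toe.py <<'E'
from h import *
# toe corners in the scene camera: silhouette of dark foot, cast on planes y = side faces / front face by depth
rep();g,_=tcp();Z=[]
for i in range(2):
    s=snap('scene');q=tosump(cloud(s))*1000
    m=(s['frame'].max(-1)<80)&(abs(q[...,1]-g[1])<45)&(q[...,2]<g[2]-50)&(q[...,2]>96)&(q[...,0]<g[0]+60)&(q[...,0]>g[0]-120)
    m=cv2.morphologyEx(m.astype(np.uint8),cv2.MORPH_OPEN,np.ones((3,3)))>0
    Z.append(q[m]-g)
p=np.concatenate(Z);print(len(p),'y',np.round(np.percentile(p[:,1],[1,99]),1))
for x in range(-75,40,8):
    a=p[(abs(p[:,0]-x)<4)]
    if len(a)>10: print(x,len(a),np.round(np.percentile(a[:,2],[5,50,95]),1),np.round(np.percentile(a[:,1],[3,97]),1))
E
python3 toe.py
```

```text
clock: 23.5
tool_pos: [0.4991, -0.0255, 0.2755]
orientation: [-180.0, -0.0, -4.7]
force: [-0.2, 0.4, -1.7]
opening: 0.0328
gripper_force: 30.0
clock: 23.88
tool_pos: [0.4996, -0.0247, 0.2751]
orientation: [-180.0, -0.0, 3.8]
force: [-0.5, -0.1, -2.2]
opening: 0.0331
gripper_force: 30.0
tcp sump mm [ 70.2  -1.5 275.1] force sump [ 0.5  0.1 -2.2] mom [ 0.05 -0.05 -0.01] open 0.0331
1184 y [-19.7  35.4]
-51 14 [-123.4 -118.4 -110.2] [-3.7 30.2]
-43 146 [-130.3 -118.7 -108.9] [-17.2  33.5]
-35 105 [-121.8 -112.1 -105.1] [-17.4  34.3]
-27 115 [-119.7 -107.9 -100.9] [-19.2  34.7]
-19 103 [-113.5 -104.2  -97.1] [-17.4  34.2]
-11 101 [-110.8 -101.   -94. ] [-18.8  34.9]
-3 101 [-106.   -97.2  -89.6] [-18.4  35.4]
5 102 [-101.9  -92.9  -85.9] [-16.5  34.7]
13 101 [-96.1 -88.3 -78.5] [-13.3  33.5]
21 104 [-92.7 -84.3 -65.3] [-12.5  33.1]
29 91 [-88.9 -82.1 -71.7] [-13.2  34.2]
37 34 [-87.7 -79.7 -72.5] [-13.7  34.2]
```

```bash
echo '[{"tx": 9,"ty": -3.5,"tz": 30,"finger_gap": 0.02},{"tx": 18,"ty": -3.5,"tz": 56,"finger_gap": 0.02},{"tx": 18,"ty": -3.5,"tz": 58,"finger_gap": 0.02},{"tx": 22,"ty": -3.5,"tz": 61,"finger_gap": 0.02},{"tx": 27,"ty": -3.5,"tz": 63.5,"finger_gap": 0.02}]' > next.json && python3 drive.py next.json; python3 -c 'from h import *;rep()';echo '[{"tx": 6,"tz": -1.5,"finger_gap": 0.02},{"tx": 11,"tz": -3,"finger_gap": 0.02}]' > next.json && python3 drive.py next.json; python3 toe.py
```

```text
clock: 24.6
tool_pos: [0.527, -0.0192, 0.2127]
orientation: [-180.0, -0.1, 4.0]
force: [-0.6, 0.2, -1.6]
opening: 0.0332
gripper_force: 30.0
tcp sump mm [ 42.5  -5.  212.7] force sump [ 0.6 -0.2 -1.6] mom [ 0.01  0.25 -0.01] open 0.0332
clock: 24.85
tool_pos: [0.5375, -0.0186, 0.2149]
orientation: [-180.0, 0.0, 4.0]
force: [-1.8, 0.1, -2.4]
opening: 0.0328
gripper_force: 30.0
tcp sump mm [ 31.9  -4.9 214.9] force sump [ 1.8 -0.2 -2.4] mom [0.06 0.61 0.02] open 0.0328
956 y [-19.6  35.9]
-35 21 [-117.6 -113.3 -106.9] [-1.1 31.1]
-27 70 [-117.6 -112.3 -106.6] [-12.   31.4]
-19 86 [-117.1 -109.7 -104. ] [-15.8  35.4]
-11 109 [-114.3 -107.2 -100.9] [-18.9  34.4]
-3 104 [-111.9 -102.1  -94.7] [-19.2  33.7]
5 115 [-108.3  -96.7  -88.5] [-17.9  35. ]
13 114 [-102.7  -92.2  -85.4] [-17.7  35.7]
21 106 [-97.2 -87.3 -79.1] [-18.3  33.6]
29 93 [-92.2 -82.7 -74.8] [-17.7  35.2]
37 71 [-89.5 -81.2 -73.9] [-18.6  35.9]
```

In the tool's units: 0.014 m is 14, 0.011 m is 11.

```bash
echo '[{"tx": 6,"tz": -0.8,"finger_gap": 0.02},{"tx": 11,"tz": -1.5,"finger_gap": 0.02},{"tx": 14,"tz": -1.5,"finger_gap": 0.02}]' > next.json && python3 drive.py next.json; sed -i 's/>96)/>84)/' toe.py; python3 toe.py
```

```text
clock: 25.32
tool_pos: [0.5517, -0.0176, 0.2163]
orientation: [180.0, -0.0, 4.0]
force: [-2.6, 0.4, 2.1]
opening: 0.0328
gripper_force: 30.0
tcp sump mm [ 17.7  -4.9 216.3] force sump [ 2.5 -0.5  2.1] mom [0.25 0.79 0.03] open 0.0328
948 y [-18.9  36. ]
-19 116 [-128.2 -119.8 -112.1] [-13.9  34.2]
-11 106 [-123.5 -113.6 -105.6] [-14.9  35.2]
-3 120 [-118.6 -108.2 -100.8] [-16.9  35.5]
5 103 [-110.8 -102.7  -93.2] [-18.5  33.1]
13 119 [-106.4  -96.8  -88.7] [-15.8  34.3]
21 110 [-101.8  -92.1  -81.8] [-18.4  34.8]
29 107 [-95.1 -86.8 -78.9] [-16.1  34.9]
37 76 [-92.7 -81.7 -73.6] [-18.2  35.7]
```

In the tool's units: -0.0105 m is -10.5, 0.0085 m is 8.5.

```bash
echo '[{"tx": -5,"tz": 4,"finger_gap": 0.02},{"tx": -11,"tz": 8.5,"finger_gap": 0.02},{"tx": -12.5,"tz": 13,"finger_gap": 0.02},{"tx": -10.5,"tz": 17,"finger_gap": 0.02}]' > next.json && python3 drive.py next.json; python3 toe.py
```

```text
clock: 25.92
tool_pos: [0.5403, -0.0184, 0.1986]
orientation: [180.0, 0.0, 4.0]
force: [-1.4, -0.3, -1.4]
opening: 0.0332
gripper_force: 30.0
tcp sump mm [ 29.1  -4.9 198.6] force sump [ 1.4  0.2 -1.4] mom [-0.07  0.49 -0.07] open 0.0332
770 y [-19.1  36.1]
-19 27 [-114.1 -110.3 -104.6] [-2.3 25.6]
-11 64 [-113.  -108.  -102.3] [-9.9 33.3]
-3 105 [-112.1 -104.8  -98.2] [-15.   34.9]
5 105 [-107.1 -100.2  -91.2] [-17.1  35.1]
13 97 [-104.2  -95.1  -89.4] [-18.1  35.4]
21 114 [-100.2  -90.4  -81.8] [-16.5  33.8]
29 107 [-98.  -86.  -77.9] [-18.8  35.3]
37 74 [-88.5 -80.3 -72.7] [-17.3  35.3]
```

In the tool's units: 0.015 m is 15, 0.0145 m is 14.5.

```bash
echo '[{"tx": 3.5,"tz": 3,"finger_gap": 0.02},{"tx": 6.6,"tz": 6,"finger_gap": 0.02},{"tx": 10.5,"tz": 10.5,"finger_gap": 0.02},{"tx": 14.5,"tz": 15,"finger_gap": 0.02}]' > next.json && python3 drive.py next.json; python3 -c 'from h import *;rep()'; echo '[{"tx": 6.5,"tz": 5.5,"finger_gap": 0.02},{"tx": 12.5,"tz": 10,"finger_gap": 0.02}]' > next.json && python3 drive.py next.json; python3 toe.py
```

```text
clock: 26.52
tool_pos: [0.5556, -0.0173, 0.1837]
orientation: [180.0, -0.0, 4.0]
force: [0.0, 0.6, -3.9]
opening: 0.0328
gripper_force: 30.0
tcp sump mm [ 13.8  -4.9 183.7] force sump [-0.1 -0.6 -3.9] mom [-0.04  0.21  0.02] open 0.0328
clock: 26.78
tool_pos: [0.5684, -0.0164, 0.1737]
orientation: [180.0, -0.0, 4.0]
force: [0.3, -0.7, -2.6]
opening: 0.0328
gripper_force: 30.0
tcp sump mm [  0.9  -4.9 173.7] force sump [-0.3  0.7 -2.6] mom [-0.02 -0.03  0.  ] open 0.0328
244 y [-17.5  35.9]
13 13 [-88.3 -83.2 -80. ] [-3.  28.8]
21 64 [-88.7 -84.3 -76. ] [-10.2  30.6]
29 72 [-88.1 -83.2 -76. ] [-15.9  33.9]
37 43 [-88.6 -81.5 -74.1] [-18.4  34.5]
```

```bash
echo '[{"tx": 8,"tz": 7,"finger_gap": 0.02},{"tx": 16,"tz": 14,"finger_gap": 0.02},{"tx": 16,"tz": 18,"finger_gap": 0.02},{"tx": 16,"tz": 21,"finger_gap": 0.02}]' > next.json && python3 drive.py next.json; python3 -c 'from h import *;rep()'; echo '[{"tx": -6,"tz": 3,"finger_gap": 0.02},{"tx": -13.5,"tz": 6,"finger_gap": 0.02},{"tx": -20,"tz": 8.5,"finger_gap": 0.02}]' > next.json && python3 drive.py next.json;  python3 -c 'from h import *;rep()'
```

```text
clock: 27.38
tool_pos: [0.5835, -0.0156, 0.1528]
orientation: [180.0, 0.0, 4.0]
force: [-1.5, -1.5, 8.2]
opening: 0.0332
gripper_force: 30.0
tcp sump mm [-14.2  -4.8 152.8] force sump [1.6 1.3 8.2] mom [-0.26  0.67  0.01] open 0.0332
clock: 27.75
tool_pos: [0.5647, -0.0174, 0.1474]
orientation: [179.9, -0.2, 4.0]
force: [-4.3, -2.8, 16.0]
opening: 0.0332
gripper_force: 29.8
tcp sump mm [  4.7  -4.2 147.4] force sump [ 4.5  2.4 16. ] mom [-1.3   1.36 -0.1 ] open 0.0332
```

In the tool's units: -0.011 m is -11, -0.006 m is -6.

```bash
echo '[{"tx": -6,"finger_gap": 0.02},{"tx": -11,"tz": 1,"finger_gap": 0.02}]' > next.json && python3 drive.py next.json;  python3 -c 'from h import *;rep()'; python3 toe.py
```

```text
clock: 28.0
tool_pos: [0.5528, -0.0175, 0.1441]
orientation: [-180.0, -0.1, 4.0]
force: [0.9, -0.5, -0.4]
opening: 0.0329
gripper_force: 30.0
tcp sump mm [ 16.6  -4.9 144.1] force sump [-0.8  0.5 -0.4] mom [-0.29 -0.43 -0.02] open 0.0329
tcp sump mm [ 16.6  -4.9 144.1] force sump [-0.8  0.5 -0.4] mom [-0.29 -0.43 -0.02] open 0.0329Traceback (most recent call last):
  File "toe.py", line 9, in <module>
    p=np.concatenate(Z);print(len(p),'y',np.round(np.percentile(p[:,1],[1,99]),1))
                                                  ~~~~~~~~~~~~~^^^^^^^^^^^^^^^
    return _quantile_unchecked(
        a, q, axis, out, overwrite_input, method, keepdims, weights)
    return _ureduce(a,
                    func=_quantile_ureduce_func,
    ...<5 lines>...
                    overwrite_input=overwrite_input,
                    method=method)
    r = func(a, **kwargs)
    result = _quantile(arr,
                       quantiles=q,
    ...<2 lines>...
                       out=out,
                       weights=wgt)
    slices_having_nans = np.isnan(arr[-1, ...])
                                  ~~~^^^^^^^^^
IndexError: index -1 is out of bounds for axis 0 with size 0
```

```bash
echo '[{"tx": -4,"tz": 4,"finger_gap": 0.02},{"tx": -8,"tz": 7.5,"finger_gap": 0.02}]' > next.json && python3 drive.py next.json;  python3 -c 'from h import *;rep()'; echo '[{"tx": -4,"tz": 3,"finger_gap": 0.02},{"tx": -8,"tz": 6,"finger_gap": 0.02}]' > next.json && python3 drive.py next.json;  python3 -c 'from h import *;rep()'
```

```text
clock: 28.35
tool_pos: [0.5445, -0.0191, 0.1385]
orientation: [179.9, 0.0, 4.0]
force: [-14.4, -3.8, 31.0]
opening: 0.0329
gripper_force: 29.4
tcp sump mm [ 25.   -3.9 138.5] force sump [14.6  2.8 31. ] mom [-1.53  4.75 -0.03] open 0.0329
clock: 28.6
tool_pos: [0.5352, -0.0202, 0.1325]
orientation: [179.9, 0.1, 4.0]
force: [-17.2, -5.2, 30.8]
opening: 0.0326
gripper_force: 29.8
tcp sump mm [ 34.4  -3.5 132.5] force sump [17.5  4.  30.8] mom [-1.79  5.26 -0.06] open 0.0326
```

```bash
echo '[{"tx": -4,"tz": -2,"finger_gap": 0.02},{"tx": -7,"tz": -2,"finger_gap": 0.02}]' > next.json && python3 drive.py next.json;  python3 -c 'from h import *;rep()'
```

```text
clock: 28.85
tool_pos: [0.53, -0.019, 0.1321]
orientation: [-180.0, -0.0, 4.0]
force: [1.5, -0.1, -0.4]
opening: 0.0322
gripper_force: 30.0
tcp sump mm [ 39.5  -5.1 132.1] force sump [-1.5  0.2 -0.4] mom [-0.03 -0.48 -0.03] open 0.0322
```

```bash
echo '[{"tx": -3,"tz": 1,"finger_gap": 0.02},{"tx": -5,"tz": 2,"finger_gap": 0.02}]' > next.json && python3 drive.py next.json;  python3 -c 'from h import *;rep()'; echo '[{"tx": -3,"tz": 1,"finger_gap": 0.02},{"tx": -5,"tz": 2,"finger_gap": 0.02}]' > next.json && python3 drive.py next.json;  python3 -c 'from h import *;rep()'
```

```text
clock: 29.1
tool_pos: [0.5248, -0.0193, 0.1297]
orientation: [-180.0, 0.0, 4.0]
force: [0.8, -0.6, -1.1]
opening: 0.033
gripper_force: 30.0
tcp sump mm [ 44.6  -5.1 129.7] force sump [-0.8  0.6 -1.1] mom [ 0.04 -0.57 -0.01] open 0.033
clock: 29.35
tool_pos: [0.5197, -0.0198, 0.1279]
orientation: [-180.0, 0.0, 4.0]
force: [1.4, 0.7, -0.9]
opening: 0.0327
gripper_force: 30.0
tcp sump mm [ 49.8  -5.  127.9] force sump [-1.5 -0.6 -0.9] mom [ 0.05 -0.52  0.01] open 0.0327
```

In the tool's units: 0.002 m is 2, 0.001 m is 1.

```bash
echo '[{"tz": 1,"finger_gap": 0.02},{"tz": 2,"finger_gap": 0.02}]' > next.json && python3 drive.py next.json;  python3 -c 'from h import *;rep()'; echo '[{"tx": -1,"tz": 1.5,"finger_gap": 0.02},{"tx": -2,"tz": 2,"finger_gap": 0.02}]' > next.json && python3 drive.py next.json;  python3 - <<'E'
from h import *
rep();s=snap('scene');c=s['frame'][150:270,250:390]
cv2.imwrite('pics/l7.png',cv2.resize(cv2.cvtColor(c,cv2.COLOR_RGB2BGR),None,fx=5,fy=5,interpolation=2))
E
```

```text
clock: 29.6
tool_pos: [0.5186, -0.0205, 0.1265]
orientation: [179.9, 0.1, 4.0]
force: [-9.2, -2.5, 12.9]
opening: 0.0326
gripper_force: 29.9
tcp sump mm [ 50.9  -4.3 126.5] force sump [ 9.3  1.9 12.9] mom [-0.52  2.65  0.07] open 0.0326
clock: 29.85
tool_pos: [0.5164, -0.0207, 0.1245]
orientation: [179.9, 0.1, 4.0]
force: [-7.1, -2.0, 10.7]
opening: 0.0326
gripper_force: 29.9
tcp sump mm [ 53.1  -4.2 124.5] force sump [ 7.2  1.5 10.7] mom [-0.45  1.96  0.05] open 0.0326
```

In the tool's units: -0.004 m is -4, -0.003 m is -3.

```bash
echo '[{"tx": -3,"tz": 1,"finger_gap": 0.02},{"tx": -4,"tz": 1.5,"finger_gap": 0.02}]' > next.json && python3 drive.py next.json;  python3 -c 'from h import *;rep()'; echo '[{"tx": -1,"tz": 1,"finger_gap": 0.02},{"tx": -2,"tz": 1.5,"finger_gap": 0.02}]' > next.json && python3 drive.py next.json;  python3 -c 'from h import *;rep()'
```

```text
clock: 30.15
tool_pos: [0.5134, -0.0205, 0.1227]
orientation: [180.0, 0.0, 4.0]
force: [-1.7, -1.2, 4.6]
opening: 0.0326
gripper_force: 30.0
tcp sump mm [ 56.1  -4.7 122.7] force sump [1.8 1.1 4.6] mom [-0.28  0.33  0.01] open 0.0326
clock: 30.4
tool_pos: [0.5114, -0.0206, 0.1211]
orientation: [180.0, 0.0, 4.0]
force: [-3.2, -1.4, 5.4]
opening: 0.0324
gripper_force: 30.0
tcp sump mm [ 58.1  -4.7 121.1] force sump [3.2 1.2 5.4] mom [-0.36  0.62 -0.02] open 0.0324
```

In the tool's units: 0.001 m is 1.

```bash
echo '[{"tz": 1,"finger_gap": 0.02},{"tz": 1,"finger_gap": 0.02}]' > next.json && python3 drive.py next.json;  python3 -c 'from h import *;rep()'; python3 - <<'E'
from h import *
g,_=tcp()
for n in('scene','top'):
    s=snap(n);q=tosump(cloud(s))*1000
    m=(s['frame'].max(-1)<80)&(abs(q[...,1]-2)<45)&(q[...,2]<g[2]-28)&(q[...,2]>14)&(q[...,0]<100)&(q[...,0]>0)
    p=q[m];print(n,len(p))
    for z in range(20,100,8):
        a=p[abs(p[:,2]-z)<4]
        if len(a)>5:print(z,len(a),'x',np.round(np.percentile(a[:,0],[5,50,95])),'y',np.round(np.percentile(a[:,1],[5,95])))
E
```

```text
clock: 30.65
tool_pos: [0.5106, -0.021, 0.1201]
orientation: [180.0, 0.1, 4.0]
force: [-7.3, -2.0, 9.1]
opening: 0.0324
gripper_force: 29.9
tcp sump mm [ 59.   -4.4 120.1] force sump [7.4 1.5 9.1] mom [-0.67  2.14  0.06] open 0.0324
scene 200
28 19 x [43. 55. 74.] y [-27.  25.]
36 70 x [35. 47. 70.] y [-24.  24.]
44 24 x [34. 47. 59.] y [-16.  14.]
52 14 x [43. 46. 59.] y [-11.  12.]
60 15 x [43. 46. 58.] y [-12.  12.]
68 20 x [41. 46. 61.] y [-13.  11.]
76 11 x [43. 46. 58.] y [-28.  12.]
84 19 x [39. 46. 92.] y [-40.  32.]
top 113
20 14 x [78. 80. 81.] y [-24.  39.]
28 12 x [75. 77. 78.] y [-19.  18.]
36 11 x [73. 76. 77.] y [-16.  21.]
84 32 x [87. 94. 97.] y [-40.  38.]
92 21 x [95. 98. 99.] y [-24.  33.]
```

View pics/l7.png

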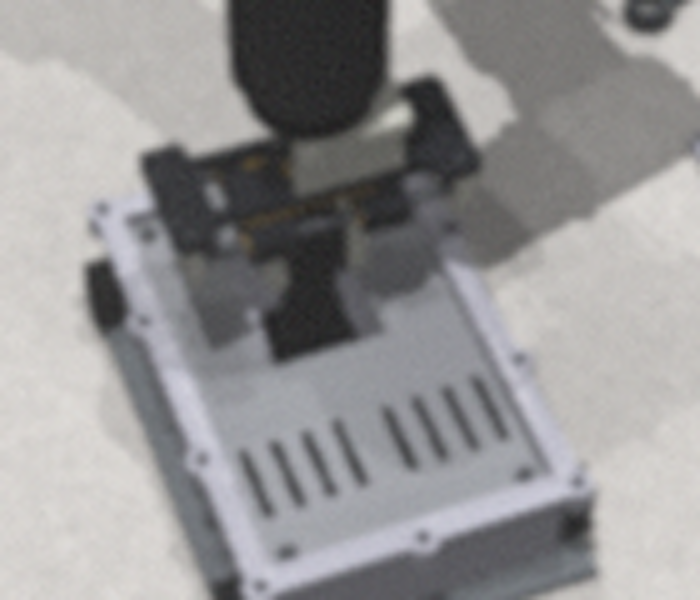

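The picture shows the foot and riser through the window, with the foot near (310,340) going under the slotted end. The depth data gives a vertical riser front at x≈46, so the pickup is upright with its origin at x≈61. Next I slide it to x≈23.

In the tool's units: 0.032 m is 32, 0.024 m is 24.

```bash
echo '[{"ty": 1,"tz": -1.5,"finger_gap": 0.02},{"tx": 8,"ty": 1.5,"tz": -1.5,"finger_gap": 0.02},{"tx": 16,"ty": 1.5,"tz": -1.5,"finger_gap": 0.02},{"tx": 24,"ty": 1.5,"tz": -1.5,"finger_gap": 0.02},{"tx": 32,"ty": 1.5,"tz": -1.5,"finger_gap": 0.02},{"tx": 32,"ty": 1.5,"tz": -1.5,"finger_gap": 0.02}]' > next.json && python3 drive.py next.json;  cat > riser.py <<'E'
from h import *
rep()
g,_=tcp();s=snap('scene');q=tosump(cloud(s))*1000
m=(s['frame'].max(-1)<80)&(abs(q[...,1]-2)<45)&(q[...,2]<g[2]-28)&(q[...,2]>14)&(q[...,0]<100)&(q[...,0]>-40)
p=q[m];print(len(p))
for z in range(28,150,8):
    a=p[abs(p[:,2]-z)<4]
    if len(a)>5:print(z,len(a),'x',np.round(np.percentile(a[:,0],[5,30,50,95])),'y',np.round(np.percentile(a[:,1],[5,95])))
E
python3 riser.py
```

```text
clock: 31.5
tool_pos: [0.5442, -0.0197, 0.1215]
orientation: [180.0, 0.0, 4.0]
force: [-1.3, -0.8, 3.1]
opening: 0.0323
gripper_force: 30.0
tcp sump mm [ 25.3  -3.3 121.5] force sump [1.4 0.7 3.1] mom [-0.06  0.55  0.01] open 0.0323
72
36 10 x [34. 35. 36. 41.] y [12. 25.]
68 14 x [12. 14. 15. 33.] y [-11.  14.]
76 15 x [10. 12. 13. 22.] y [-21.  12.]
84 16 x [ 9. 13. 14. 37.] y [-37.  12.]
92 6 x [10. 13. 13. 16.] y [-12.   6.]
```

In the tool's units: 0.004 m is 4, 0.002 m is 2.

```bash
echo '[{"tx": 2,"finger_gap": 0.02},{"tx": 4,"finger_gap": 0.02},{"tx": 4,"finger_gap": 0.02},{"tx": 4,"finger_gap": 0.05},{"tx": 4,"finger_gap": 0.06},{"tx": 4,"finger_gap": 0.06},{"tx": 4,"finger_gap": 0.06}]' > next.json && python3 drive.py next.json;  python3 riser.py
```

```text
clock: 32.42
tool_pos: [0.5479, -0.0193, 0.1214]
orientation: [-180.0, 0.0, 4.0]
force: [0.9, 0.3, 0.9]
opening: 0.0597
gripper_force: 0.0
tcp sump mm [ 21.6  -3.5 121.4] force sump [-0.9 -0.2  0.9] mom [-0.05 -0.06 -0.04] open 0.0597
81
68 8 x [11. 14. 15. 29.] y [-10.  13.]
76 16 x [ 4. 11. 11. 41.] y [-20.  33.]
84 29 x [ 7. 12. 18. 54.] y [-38.  12.]
92 12 x [ 9. 10. 11. 75.] y [-34.  11.]
```

```bash
echo '[{"tz": -50,"finger_gap": 0.06},{"tz": -110,"finger_gap": 0.06},{"tx": -60,"ty": 3,"tz": -120,"finger_gap": 0.02},{"tx": -120,"ty": 3,"tz": -120,"finger_gap": 0.02},{"tx": -128.5,"ty": 3,"tz": -120,"finger_gap": 0.02},{"tx": -128.5,"ty": 3,"tz": -120,"finger_gap": 0.02}]' > next.json && python3 drive.py next.json; python3 - <<'E'
from h import *
rep()
for n in('scene','top'):
    s=snap(n);q=tosump(cloud(s))*1000
    for lab,a,b in(('spigot',148,168),('collar',136,147),('riser',85,134)):
        m=(s['frame'].max(-1)<95)&(abs(q[...,1])<40)&(abs(q[...,0]-20)<45)&(q[...,2]>a)&(q[...,2]<b)
        p=q[m]
        if len(p)>5:print(n,lab,len(p),np.round(p.mean(0)),np.round(np.percentile(p,[3,97],axis=0)).tolist())
    m=(abs(q[...,1])<25)&(q[...,0]>96)&(q[...,0]<135)&(q[...,2]>84)&(q[...,2]<130);p=q[m]
    if len(p):print('flap',len(p),np.round(np.percentile(p,[3,50,97],axis=0)).tolist())
E
```

```text
clock: 33.22
tool_pos: [0.4199, -0.0312, 0.2423]
orientation: [-180.0, -0.1, 4.0]
force: [0.6, 0.6, -0.1]
opening: 0.0254
gripper_force: 0.0
tcp sump mm [150.1  -0.5 242.3] force sump [-0.7 -0.6 -0.1] mom [-0.06 -0.04 -0.05] open 0.0254
scene spigot 61 [ 22.   1. 158.] [[12.0, -10.0, 149.0], [37.0, 12.0, 164.0]]
scene collar 51 [ 17.   3. 143.] [[5.0, -14.0, 138.0], [42.0, 15.0, 146.0]]
scene riser 91 [ 14.   2. 109.] [[6.0, -12.0, 87.0], [28.0, 13.0, 131.0]]
flap 212 [[98.0, -23.0, 86.0], [112.0, -0.0, 105.0], [128.0, 23.0, 121.0]]
top collar 10 [ 13. -16. 144.] [[10.0, -19.0, 143.0], [18.0, -11.0, 146.0]]
```

```bash
echo '[{"tz": 60,"finger_gap": 0.02},{"tz": 112,"finger_gap": 0.02},{"tz": 112,"finger_gap": 0.02},{"tx": 10,"tz": 112,"finger_gap": 0.02},{"tx": 20,"tz": 112,"finger_gap": 0.02},{"tx": 30,"tz": 112,"finger_gap": 0.02},{"tx": 40,"tz": 112,"finger_gap": 0.02}]' > next.json && python3 drive.py next.json; echo '[{"tx": 10,"finger_gap": 0.02},{"tx": 20,"finger_gap": 0.02},{"tx": 27,"finger_gap": 0.02},{"tx": 27,"finger_gap": 0.02}]' > next.json && python3 drive.py next.json; cat > flap.py <<'E'
from h import *
rep();s=snap('scene');q=tosump(cloud(s))*1000
m=(abs(q[...,1])<30)&(q[...,0]>42)&(q[...,0]<135)&(q[...,2]>60)&(q[...,2]<135)&(s['frame'].max(-1)>80);p=q[m]
for x in range(45,135,8):
    a=p[abs(p[:,0]-x)<4]
    if len(a)>4:print(x,len(a),np.round(np.percentile(a[:,2],[10,50,90])))
E
python3 flap.py
```

```text
clock: 34.2
tool_pos: [0.4611, -0.0283, 0.1303]
orientation: [-180.0, -0.1, 4.0]
force: [0.2, 0.0, -0.0]
opening: 0.0198
gripper_force: 0.1
clock: 34.7
tool_pos: [0.4871, -0.0266, 0.1294]
orientation: [180.0, 0.0, 4.0]
force: [-0.9, 0.6, -0.8]
opening: 0.0198
gripper_force: 0.0
tcp sump mm [ 82.7  -0.4 129.4] force sump [ 0.9 -0.7 -0.8] mom [-0.07 -0.   -0.09] open 0.0198
45 6 [100. 103. 106.]
53 11 [ 99. 103. 107.]
61 6 [ 94.  97. 112.]
69 32 [111. 124. 131.]
77 5 [ 88. 112. 121.]
85 6 [ 85.  88. 103.]
93 9 [79. 84. 87.]
101 8 [79. 81. 85.]
109 13 [76. 81. 86.]
117 7 [77. 79. 85.]
125 5 [76. 79. 81.]
```

The rows are not in the units I measure in: shifts go in mm and turns go in units of 5 degrees. I convert before sending: -0.05 m is -50, -0.12 m is -120.

```bash
echo '[{"finger_gap": 0.02},{"finger_gap": 0.02},{"finger_gap": 0.02},{"tx": -30,"tz": -40,"finger_gap": 0.02},{"tx": -50,"tz": -110,"finger_gap": 0.02},{"tx": -50,"tz": -120,"finger_gap": 0.02},{"tx": -50,"tz": -120,"finger_gap": 0.02},{"tx": -50,"tz": -120,"finger_gap": 0.02}]' > next.json && python3 drive.py next.json; echo '[{"finger_gap": 0.02},{"finger_gap": 0.02},{"finger_gap": 0.02},{"finger_gap": 0.02}]' > next.json && python3 drive.py next.json >/dev/null; python3 flap.py; python3 riser.py
```

```text
clock: 35.75
tool_pos: [0.4364, -0.0301, 0.2488]
orientation: [-180.0, 0.1, 4.0]
force: [1.4, -0.6, -0.5]
opening: 0.02
gripper_force: 0.0
tcp sump mm [133.2  -0.4 249.4] force sump [ 0.  -0.5  0. ] mom [-0.06 -0.01  0.02] open 0.0201
45 11 [76. 87. 90.]
53 12 [80. 82. 86.]
61 16 [79. 81. 84.]
69 14 [78. 81. 83.]
77 22 [79. 82. 86.]
85 18 [77. 82. 88.]
93 29 [80. 84. 89.]
101 24 [79. 82. 85.]
109 42 [78. 81. 85.]
117 34 [80. 82. 85.]
125 29 [77. 81. 86.]
133 34 [78. 82. 86.]
tcp sump mm [133.2  -0.4 249.4] force sump [ 0.4  0.8 -0.3] mom [-0.07  0.02 -0.04] open 0.0198
256
68 6 x [13. 14. 18. 34.] y [-2. 13.]
76 15 x [ 9. 11. 12. 39.] y [-14.  12.]
84 21 x [ 9. 11. 12. 23.] y [-15.  13.]
92 15 x [10. 11. 13. 31.] y [-12.  12.]
100 19 x [ 9. 10. 11. 23.] y [-11.  13.]
108 10 x [ 9. 11. 13. 28.] y [-11.  12.]
116 18 x [ 6. 10. 11. 20.] y [-10.  13.]
124 16 x [ 8. 11. 13. 28.] y [-13.  12.]
132 9 x [ 7. 10. 10. 15.] y [-7. 11.]
140 28 x [ 6. 10. 14. 39.] y [-14.  13.]
148 29 x [ 6. 10. 14. 30.] y [-7. 16.]
```

```bash
python3 -c 'from plant import ctrl;print(ctrl.close_job())'
```

```text
the job is handed in; nothing more can be done
None
```

The pickup is upright on the pan floor at about sump x 25, y 0, toe under the slotted end and released, with the flap shut by depth readings; the job is handed in, with no verdict returned.

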